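Block a die in its transport case with three leaning chocks

ROBOT

A 6-joint arm with a two-finger parallel gripper is mounted at the origin on the work surface; the furniture and walls round the work are solid. World frame = base frame: x ahead of the robot, y to its left, z up, the work surface at z = 0. Lengths are in m, angles in rad, forces in N, time in s.
With the tool pointing down it reaches from about 0.35 to 0.775 m from the base axis. Payload 7.3 kg.
Tool frame: the origin (TCP) lies between the finger pads; the fingertips stand 14 mm ahead of it and the grasp point (between the pads) lies 5 mm behind it; z points along the fingers, y is the direction in which the jaws open and shut (so a half turn about z gives the same grasp; the last joint's range is limited). The gripper opens to 92 mm and grips with 3 to 60 N. Pads are 19 mm wide; open, the fingers measure 130 mm over their backs; the gripper's body (75 mm by 190 mm) begins 47 mm behind the grasp point.
Start: joints at [-1.473, 0.342, 1.524, -0, 1.275, -0.146], TCP at [0.127, -0.509, 0.214] pointing down, gripper open.
Joint ranges: [-2.53, 2.53], [-0.77, 2.02], [0.04, 2.7], [-1, 4.14], [0.28, 2.66], [-3.11, 3.11]. Speed limits (rad/s): [2.57, 2.57, 3.14, 3.14, 3.14, 3.14].

INTERFACE

Orientations are given as [roll, pitch, yaw] about the fixed x, y, z axes, in that order (R = Rz(yaw) Ry(pitch) Rx(roll)).
In Python, from cell import robot gives the robot as it stands.
- The arm moves only by the shell command python3 -m creep 'ROWS' [FORCE]. ROWS is JSON, a list that holds one entry, the list of rows, each a list of 7 numbers: the shift along the tool's x, y, z in cm, then the turn, a rotation vector about the tool's x, y, z in degrees, then the gripper command: -1 is shut, 1 is fully open, values between are in proportion. In form: [[[tx, ty, tz, wx, wy, wz, gripper], ...]]. A call has 1 to 8 rows; each row is the pose to reach, as a shift and turn from the pose measured when the call began, along the tool's axes at that moment; what a row does not reach only later rows make up. A row lasts 1/10 s, in which the tool goes at most 50 mm and 8.59 degrees, less where a joint would pass 70% of its speed; a pose out of reach is approached as far as the arm can. A call with a gripper value outside its range is refused whole. The fingers move at their own pace and stop on an object; FORCE is the grip in N (left out, the last holds). Time passes only in rows, so rows that repeat a pose let the fingers close. It gives the time, the measured TCP pose, the force and the opening at its end, in the units of the state.
- robot.observe(): the state, without advancing time (a new reading comes with each control period).
- robot.read_camera(name): name is "side" or "top" or "wrist"; returns the picture (384x512x3 uint8, red, green, blue); there is no depth.
- robot.camera_params(name): a dict with "camera_matrix" (3x3 intrinsics, pixels), "R" (3x3) and "t" (3): a world point X has camera coordinates R X + t. Camera axes: x right, y down, z forward; pixel columns grow to the right and rows downward; lengths in m; the calibration is good to about 2 mm. A picture is of the moment at which its call begins: read the wrist's pose just before it. camera_params takes no time and is no camera call; for the wrist camera it gives the pose at the moment of the call.
- robot.hand_in(): hands the job in, once; it reports no verdict.
Trained networks look in the newest picture that a camera, given by its name, has taken for a name from the list of things; names that differ only in an ending like _2 or _b are one class to them, and where a whole thing is asked for, a point or a joint stands for the part that bears it (a point fixed in the world has none). Each returns a list of dicts, best first, with "score" (0 to 1); they miss things now and then, are a little off and sometimes report something else, mostly with a low value. They report only what shows in the picture. A call takes as long as a camera call.
- robot.look_for(camera, label): "centre" ([x, y, z] in m, in the coordinates of the camera as it stood for that picture, good to about 4 mm: the middle of the surface that is visible of it).
- robot.masks_of(camera, label): "mask" (384x512 bool, what is visible of it).
The state is a dict: "time": time; "qpos": joint angles; "qvel": joint speeds; "joint_efforts": joint torques, N m; "tool_pos": TCP position; "tool_rot": TCP orientation; "contact_force": force on the tool from outside, world axes, zero at the start; "torque": the same for the moment, N m; "opening": finger opening in m.
Only numpy, scipy, OpenCV 4.12 (cv2) and the standard library are available. Lean on these libraries where they do the work, as an engineer would, in place of code of your own. Each camera call takes 0.05 s, during which the arm holds its last target.

TASK

The steel die block in the plywood transport case still has three empty gaps round it: take the three wooden chocks out of the slanted rack and stand each one upright in the one gap whose outline it fits, pushed right down to the gap's floor, so that the die cannot shift. The red-banded chock is the thin one, the blue-banded the middle one, the yellow-banded the thick one. Leave the die standing in its relief and do not disturb the other things on the bench.

Things in the scene. Friction and masses are not known exactly. Their poses are not given: they have to be found in the camera images.
- case: Open plywood transport case, fixed, outside 115 x 128 mm, 46 mm high (all walls and corner cleats end there). Frame: z up, origin on the bench under its middle; outer wall faces at x = +-57.5, y = +-64 mm; it may be turned any way round. Round the die block that stands in the relief, three gaps of different outline are left, their floor 12 mm above the bench.
- rack: Grey rack, fixed, 100 x 186 mm. Frame: z up, origin on the bench under the line of the chocks' rear foot edges. Three slots at y = -60, 0, +60 mm; which chock is in which varies. Chocks lean 30 deg (0.524 rad) from vertical, tops towards the rack's -x, back against a board reaching 36 mm along them; ribs between reach 14 mm. Draw a chock out along its own length; neighbours stand 25 mm apart or more.
- die_center (a point): Centre of the dark steel die block, 50 x 50 x 38 mm, about 0.7 kg, loose in the case's floor relief (point relief; 52 x 52 mm, 6 mm deep); its bottom is 6 mm and its top 44 mm above the bench. It stays there.
- relief (a point): Middle of the floor of the square relief in the case, 6 mm above the bench, at x = +21.5, y = +5 mm in the case's frame; axes as the case's.
- chock_thin_center (a point): Centre of the chock with the red band: a pale wooden block 20 x 64 x 80 mm, about 0.15 kg, its top 16 mm painted red, its foot tapered in by 5 mm on every side over the lowest 8 mm. Its own frame: z along the 80 mm length (foot to top), y across the 20 mm thickness, x along the 64 mm width. In the rack its y lies along the rack's y.
- chock_mid_center (a point): Centre of the chock with the blue band: a pale wooden block 30 x 48 x 80 mm, about 0.15 kg, its top 16 mm painted blue, its foot tapered in by 5 mm on every side over the lowest 8 mm. Its own frame: z along the 80 mm length (foot to top), y across the 30 mm thickness, x along the 48 mm width. In the rack its y lies along the rack's y.
- chock_thick_center (a point): Centre of the chock with the yellow band: a pale wooden block 40 x 38 x 80 mm, about 0.15 kg, its top 16 mm painted yellow, its foot tapered in by 5 mm on every side over the lowest 8 mm. Its own frame: z along the 80 mm length (foot to top), y across the 40 mm thickness, x along the 38 mm width. In the rack its y lies along the rack's y.
- gap_narrow (a point): Middle of the floor of the gap on the case's +y side of the die block, 12 mm above the bench; at x = 13.5, y = 42 mm in the case's frame; axes as the case's. The gap is 24 mm wide along y and 68 mm long along x; it takes the red-banded chock standing, 20 mm side along y, 64 mm side along x.
- gap_middle (a point): Middle of the floor of the gap on the case's -y side of the die block, 12 mm above the bench; at x = 21.5, y = -37 mm in the case's frame; axes as the case's. The gap is 34 mm wide along y and 52 mm long along x; it takes the blue-banded chock standing, 30 mm side along y, 48 mm side along x.
- gap_wide (a point): Middle of the floor of the gap on the case's -x side of the die block, 12 mm above the bench; at x = -25.5, y = 5 mm in the case's frame; axes as the case's. The gap is 44 mm wide along x and 42 mm long along y; it takes the yellow-banded chock standing, 40 mm side along x, 38 mm side along y.
- chock_thin_foot (a point): Middle of the underside of the red-banded chock's foot; axes as its centre.
- chock_mid_foot (a point): Middle of the underside of the blue-banded chock's foot; axes as its centre.
- chock_thick_foot (a point): Middle of the underside of the yellow-banded chock's foot; axes as its centre.
- mug: Enamel mug, 81 mm across, 77 mm high, origin at the middle of its underside. Bystander.
- tin: Tin with a blue band, 74 mm across, 88 mm high, origin at the middle of its underside. Bystander.
- bush: Dark flanged steel bush standing on its flange, 42 mm across, 30 mm high, origin at the middle of its underside. Bystander.
- offcut: Bright offcut of flat bar lying flat, 20 x 60 x 10 mm, origin at the middle of its underside. Bystander.
- chock_thin: The chock with the red band again, taken as a whole, its origin at the middle of the foot edge that leans on the rack's board; axes as its centre.
- chock_mid: The chock with the blue band again, taken as a whole, its origin at the middle of the foot edge that leans on the rack's board; axes as its centre.
- chock_thick: The chock with the yellow band again, taken as a whole, its origin at the middle of the foot edge that leans on the rack's board; axes as its centre.

How it is judged:
At the end, for the whole second after the job is handed in: Red chock in the 24 mm gap, blue in the 34 mm gap, yellow in the 44 mm gap: each upright within 5 degrees, foot centre within 7 mm of the gap's middle and at most 4 mm above its floor, at rest; the die block level in its relief, within 6 mm of its middle (horizontal distance between chock_thin_foot and gap_narrow below 0.007 m and z of each of chock_thin_foot, chock_mid_foot, chock_thick_foot in the frame of case below 0.016 m and angle between each of chock_thin_foot, chock_mid_foot, chock_thick_foot's own z axis and vertical below 0.09 rad and linear speed of each of chock_thin, chock_mid, chock_thick below 0.02 m/s and horizontal distance between chock_mid_foot and gap_middle below 0.007 m and horizontal distance between chock_thick_foot and gap_wide below 0.007 m and horizontal distance between die_center and relief below 0.006 m and z of die_center in the frame of case below 0.029 m and angle between die_center's own z axis and vertical below 0.06 rad); the robot touches nothing.
It fails at once if the die block is lifted or knocked out of its relief (moved more than 12 mm) (distance of die_center from where it was at the start of the episode above 0.012 m).
It fails at once if a bystander is moved more than 25 mm (distance of any of mug, tin, bush, offcut from where it was at the start of the episode above 0.025 m).
It also fails if it takes over 64 s, if anything falls off the work surface, if the arm or the gripper's body presses on something with over 40 N, if the wrist force passes 120 N, or if a joint passes its speed limit or range.

## Working session

There is one attempt and no reset: what is moved stays moved. The work goes in short steps, Python scripts to look and compute and a shell command to move; the robot and the scene stay as the last step left them, time stands still between calls to the robot, and variables do not carry over. Pictures are saved under pics/ and viewed, and the job is handed in when it is done.

```bash
ls -la; mkdir -p pics; python3 - <<'E'
from cell import robot
import cv2
print(robot.observe())
for c in ["side","top","wrist"]:
    p=robot.camera_params(c); print(c,p)
    im=robot.read_camera(c); cv2.imwrite(f"pics/{c}0.png",im[:,:,::-1])
E
```

```text
total 12
drwxr-xr-x  3 agent agent 4096 Dec  7 03:13 .
drwxr-xr-x 23 root  root  4096 Dec  7 03:13 ..
drwxr-xr-x  2 agent agent 4096 Dec  7 03:13 pics
{'time': 0.0, 'qpos': array([-1.47301964e+00,  3.42695793e-01,  1.52504876e+00, -3.48356765e-05,
        1.27540150e+00, -1.45956846e-01]), 'qvel': array([ 0.00023423, -0.00016013, -0.00158249, -0.00036708, -0.00151808,
        0.00067913]), 'joint_efforts': array([-1.04150106e-04, -4.31242418e+01, -2.44215882e+01,  7.18101813e-02,
        5.59618778e-02, -1.05017259e-04]), 'tool_pos': array([ 0.1266858 , -0.50902732,  0.21314788]), 'tool_rot': array([-3.14005092e+00, -1.92968568e-04,  2.43743548e-01]), 'contact_force': array([ 2.76335366e-01, -1.30852178e+00,  6.67391004e-04]), 'torque': array([-0.01170224,  0.00164901, -0.02829503]), 'opening': 0.09156548483065079}
side {'camera_matrix': array([[404.28558909,   0.        , 257.09220738],
       [  0.        , 404.28558909, 195.71922893],
       [  0.        ,   0.        ,   1.        ]]), 'R': array([[-0.84813397, -0.52977961, -0.00152555],
       [-0.27969739,  0.45021457, -0.84798
[... 166 characters left out ...]
8.94847803],
       [  0.        , 471.51757971, 193.45284156],
       [  0.        ,   0.        ,   1.        ]]), 'R': array([[ 0.00360814, -0.99997683, -0.00577287],
       [-0.98286   , -0.0024822 , -0.1843368 ],
       [ 0.1843182 ,  0.00633903, -0.98284618]]), 't': array([0.03392917, 0.4839762 , 0.95468664])}
wrist {'camera_matrix': array([[321.77019131,   0.        , 259.3084083 ],
       [  0.        , 321.77019131, 191.32729114],
       [  0.        ,   0.        ,   1.        ]]), 'R': array([[ 0.24194904, -0.97028847, -0.00097534],
       [-0.93647983, -0.23378139,  0.26144175],
       [-0.25390193, -0.06234219, -0.96521876]]), 't': array([-0.5246644 , -0.03421245,  0.39046827])}
```

View pics/side0.png

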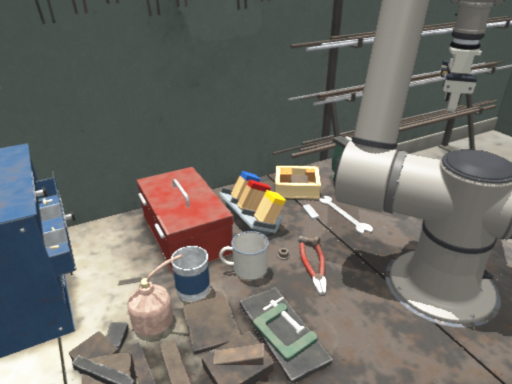

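View pics/top0.png

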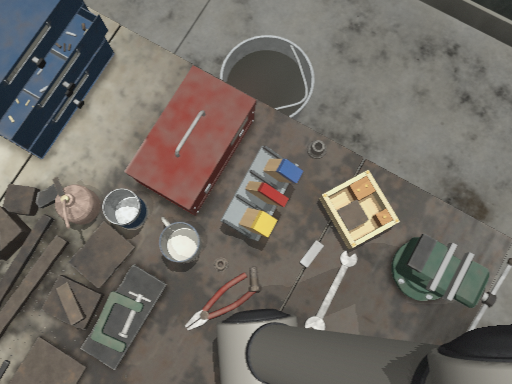

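View pics/wrist0.png

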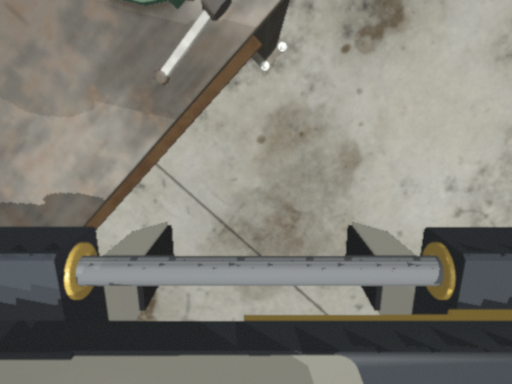

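```bash
python3 - <<'E'
import cv2
im=cv2.imread("pics/top0.png")
a=cv2.resize(im[160:260,305:415],None,fx=5,fy=5,interpolation=cv2.INTER_CUBIC)
cv2.imwrite("pics/casez.png",a)
a=cv2.resize(im[130:250,210:320],None,fx=5,fy=5,interpolation=cv2.INTER_CUBIC)
cv2.imwrite("pics/rackz.png",a)
im=cv2.imread("pics/side0.png")
a=cv2.resize(im[150:250,210:340],None,fx=5,fy=5,interpolation=cv2.INTER_CUBIC)
cv2.imwrite("pics/sidez.png",a)
E
cat > nets.py <<'E'
from cell import robot
import sys,numpy as np
def w(cam,c,p): return p["R"].T@(np.array(c)-p["t"])
E
python3 - <<'E'
from nets import *
for cam in ["top","side"]:
    p=robot.camera_params(cam)
    for l in ["case","rack","die_center","chock_thin_center","chock_mid_center","chock_thick_center","gap_narrow","gap_middle","gap_wide"]:
        for d in robot.look_for(cam,l)[:2]:
            print(cam,l,round(d["score"],2),w(cam,d["centre"],p).round(4), (p["camera_matrix"]@(np.array(d["centre"])/d["centre"][2]))[:2].round(0))
print(robot.observe()["time"])
E
```

```text
top case 0.95 [ 0.4619 -0.2074  0.0414] [364. 204.]
top rack 0.6 [0.4763 0.0302 0.0421] [251. 197.]
top die_center 0.61 [ 0.4419 -0.1816  0.041 ] [352. 214.]
top die_center 0.2 [ 0.4642 -0.2063  0.0455] [364. 203.]
top chock_thin_center 0.56 [0.4734 0.0028 0.0916] [265. 194.]
top chock_mid_center 0.96 [ 0.5246 -0.0336  0.088 ] [283. 170.]
top chock_thick_center 0.9 [0.4194 0.0214 0.0857] [256. 221.]
top chock_thick_center 0.7 [ 0.5288 -0.0314  0.0911] [282. 168.]
top gap_narrow 0.78 [ 0.4576 -0.2041  0.0445] [363. 206.]
top gap_narrow 0.48 [0.4774 0.031  0.0448] [251. 196.]
top gap_middle 0.61 [ 0.4591 -0.2045  0.0447] [363. 205.]
top gap_wide 0.82 [ 0.4595 -0.2068  0.0468] [364. 205.]
side case 0.86 [ 0.4375 -0.1743  0.0354] [298. 183.]
side case 0.36 [0.437  0.3057 0.0531] [192. 275.]
side rack 0.62 [0.46   0.0465 0.0476] [251. 213.]
side die_center 0.69 [ 0.4376 -0.185   0.0482] [300. 177.]
side chock_thin_center 0.74 [0.4749 0.0122 0.0801] [253. 195.]
side chock_thin_center 0.69 [ 0.4368 -0.1739  0.038 ] [298. 182.]
side chock_mid_center 0.63 [ 0.5276 -0.0188  0.0883] [243. 182.]
side chock_thick_center 0.56 [0.4153 0.0236 0.0716] [271. 206.]
side gap_narrow 0.68 [ 0.4476 -0.1766  0.038 ] [295. 181.]
side gap_middle 0.91 [ 0.4381 -0.1731  0.033 ] [298. 184.]
side gap_wide 0.58 [ 0.4421 -0.1759  0.0346] [297. 182.]
1.05
```

View pics/casez.png

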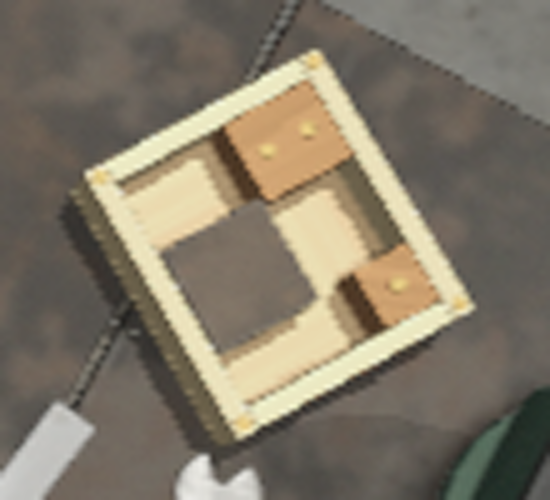

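View pics/rackz.png

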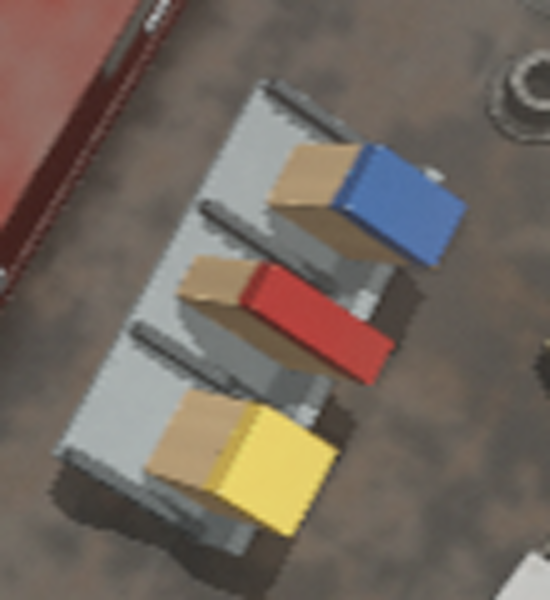

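View pics/sidez.png

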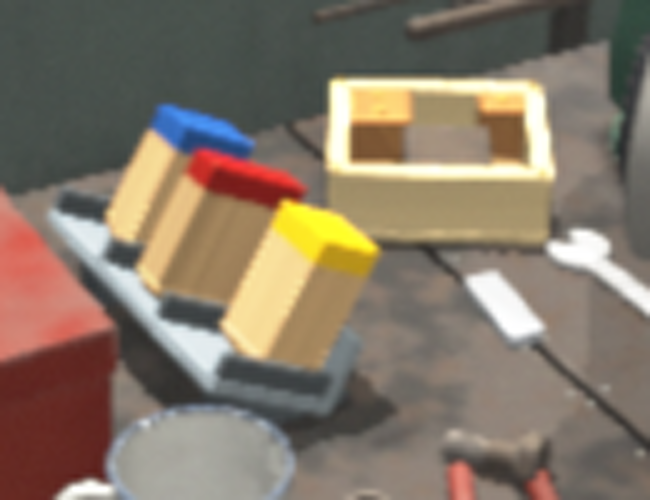

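```bash
python3 - <<'E'
from nets import *
import cv2,pickle
out={}
for cam in ["top","side"]:
    im=robot.read_camera(cam); v=im[:,:,::-1].copy()
    for l,col in [("case",(0,255,0)),("chock_thin",(0,0,255)),("chock_mid",(255,0,0)),("chock_thick",(0,255,255)),("rack",(255,0,255))]:
        r=robot.masks_of(cam,l)
        for d in r[:2]: print(cam,l,d["score"],d["mask"].sum(),np.argwhere(d["mask"]).mean(0).round(0)[::-1])
        if r:
            out[cam,l]=[(d["score"],d["mask"]) for d in r]
            cs,_=cv2.findContours(r[0]["mask"].astype(np.uint8),0,1); cv2.drawContours(v,cs,-1,col,1)
    out[cam]=im; out[cam+"p"]=robot.camera_params(cam)
    y0,x0=(110,200) if cam=="top" else (140,200)
    cv2.imwrite(f"pics/m_{cam}.png",cv2.resize(v[y0:y0+145,x0:x0+210],None,fx=3.8,fy=3.8,interpolation=cv2.INTER_NEAREST))
pickle.dump(out,open("m.pkl","wb"))
print(robot.observe()["time"])
E
```

```text
top case 0.83 3028 [359. 208.]
top chock_thin 0.98 650 [266. 193.]
top chock_mid 0.72 688 [282. 170.]
top chock_thick 0.56 699 [257. 222.]
top rack 0.83 2042 [252. 193.]
side case 0.94 1263 [298. 182.]
side chock_thin 0.71 635 [253. 195.]
side chock_mid 0.91 370 [244. 182.]
side chock_thick 0.92 687 [270. 207.]
side rack 0.67 906 [249. 214.]
1.65
```

View pics/m_top.png

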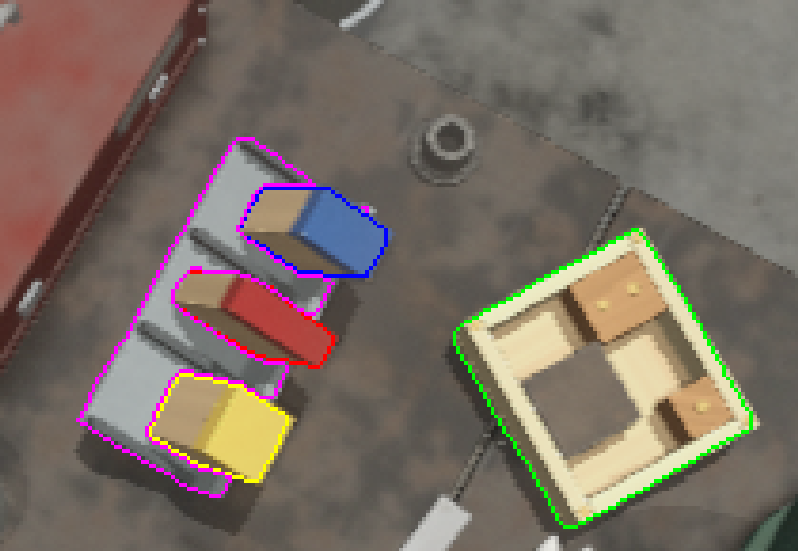

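View pics/m_side.png

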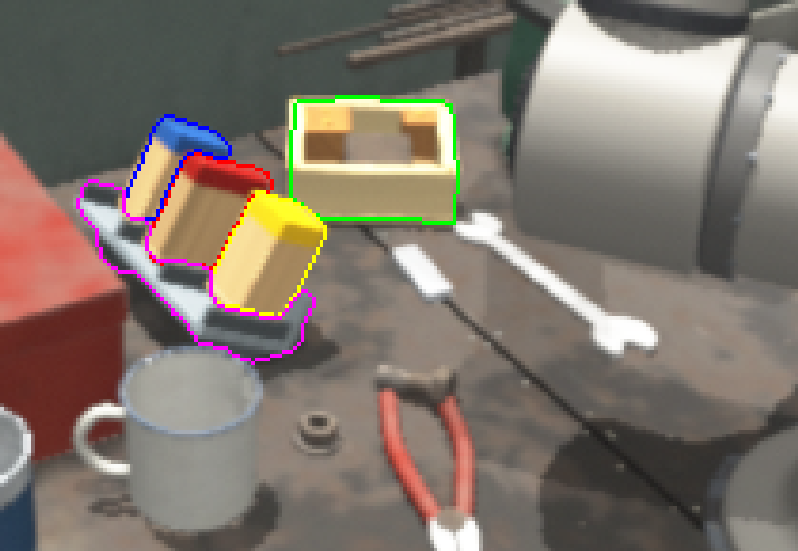

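```bash
cat > fit.py <<'E'
from nets import *
import cv2,pickle
from scipy.optimize import minimize
S=8
def proj(P,X): 
    c=X@P["R"].T+P["t"]; u=c@P["camera_matrix"].T; return u[:,:2]/u[:,2:]
def hullmask(P,X,off,shape):
    uv=(proj(P,X)-off+0.5)*S
    h=cv2.convexHull(uv.astype(np.float32)).round().astype(np.int32)
    m=np.zeros((shape[0]*S,shape[1]*S),np.uint8); cv2.fillPoly(m,[h],1)
    return m
def rz(a): return np.array([[np.cos(a),-np.sin(a),0],[np.sin(a),np.cos(a),0],[0,0,1]])
def box(x0,x1,y0,y1,z0,z1): return np.array([[a,b,c] for a in (x0,x1) for b in (y0,y1) for c in (z0,z1)])
def crop(mask,pad=12):
    ys,xs=np.where(mask); off=np.array([xs.min()-pad,ys.min()-pad]); 
    m=mask[off[1]:ys.max()+pad,off[0]:xs.max()+pad].astype(np.uint8)
    return off,m,cv2.resize(m*255,None,fx=S,fy=S,interpolation=cv2.INTER_LINEAR)>127
def iou(a,b): return (a&b).sum()/(a|b).sum()
CH={"thin":(.020,.064),"mid":(.030,.048),"thick":(.040,.038)}
def chockpts(T,W,t=.005,h=.008):
    a=box(-W/2,W/2,-T/2,T/2,h,.08); b=box(-W/2+t,W/2-t,-T/2+t,T/2-t,0,h)
    return np.vstack([a,b])   # foot frame
A=np.radians(30)
RL=np.array([[np.cos(A),0,-np.sin(A)],[0,1,0],[np.sin(A),0,np.cos(A)]]) # cols: chock x,y,z in rack
E
python3 - <<'E'
from fit import *
D=pickle.load(open("m.pkl","rb"))
# case
B=box(-.0575,.0575,-.064,.064,0,.046)
for cams in (["top"],["side"],["top","side"]):
    cr={c:crop(D[c,"case"][0][1]) for c in cams}
    def f(p):
        X=B@rz(p[2]).T+[p[0],p[1],0]
        return -sum(iou(hullmask(D[c+"p"],X,cr[c][0],cr[c][1].shape)>0,cr[c][2]) for c in cams)
    r=minimize(f,[.455,-.205,2.07],method="Nelder-Mead",options=dict(initial_simplex=np.array([[.455,-.205,2.07],[.465,-.205,2.07],[.455,-.195,2.07],[.455,-.205,2.12]])))
    print("case",cams,r.x.round(4),-r.fun/len(cams))
slots={"thick":.06,"thin":0,"mid":-.06}
for cams in (["top"],["side"],["top","side"]):
    cr={(c,k):crop(D[c,"chock_"+k][0][1]) for c in cams for k in slots}
    def f(p):
        s=0
        for (c,k),(off,m,M) in cr.items():
            T,W=CH[k]
            X=(chockpts(T,W)+[W/2,0,0])@RL.T+[0,slots[k],p[3]]
            X=X@rz(p[2]).T+[p[0],p[1],0]
            mm=hullmask(D[c+"p"],X,off,m.shape)>0
            if c=="side" and k=="mid": continue
            s+=iou(mm,M)
        return -s
    x0=np.array([.49,.03,1.0,.012]); sx=np.vstack([x0,x0+np.diag([.01,.01,.05,.008])])
    r=minimize(f,x0,method="Nelder-Mead",options=dict(initial_simplex=sx,maxiter=600))
    print("rack",cams,r.x.round(4),-r.fun)
E
```

```text
case ['top'] [ 0.4539 -0.198   2.0738] 0.822795609964192
case ['side'] [ 0.4541 -0.2032  2.0511] 0.863427559918769
case ['top', 'side'] [ 0.4538 -0.1995  2.0736] 0.830625773128688
rack ['top'] [ 0.4786 -0.004   1.0852  0.0087] 2.845237717818351
rack ['side'] [0.4651 0.0127 1.0747 0.0324] 1.7373465672703157
rack ['top', 'side'] [ 0.4763 -0.004   1.0867  0.0192] 4.610965093903994
```

```bash
python3 - <<'E'
from fit import *
D=pickle.load(open("m.pkl","rb"))
def hullfill(m):
    pts=np.argwhere(m)[:,::-1].astype(np.int32); h=cv2.convexHull(pts); o=np.zeros(m.shape,np.uint8); cv2.fillPoly(o,[h],1); return o>0
B=box(-.0575,.0575,-.064,.064,0,.046)
res={}
for cams in (["top"],["side"],["top","side"]):
    cr={c:crop(hullfill(D[c,"case"][0][1])) for c in cams}
    def f(p):
        X=B@rz(p[2]).T+[p[0],p[1],0]
        return -sum(iou(hullmask(D[c+"p"],X,cr[c][0],cr[c][1].shape)>0,cr[c][2]) for c in cams)
    r=minimize(f,[.455,-.205,2.07],method="Nelder-Mead",options=dict(initial_simplex=np.array([[.455,-.205,2.07],[.465,-.205,2.07],[.455,-.195,2.07],[.455,-.205,2.12]])))
    print("case",cams,r.x.round(4),-r.fun/len(cams)); res[tuple(cams)]=r.x
slots={"thick":.06,"thin":0,"mid":-.06}
def lines(v,c,X,col,idx,s,off):
    uv=((proj(D[c+"p"],X)-off+.5)*s).round().astype(int)
    for i,j in idx: cv2.line(v,tuple(map(int,uv[i])),tuple(map(int,uv[j])),col,1)
E8=[(0,1),(2,3),(4,5),(6,7),(0,2),(1,3),(4,6),(5,7),(0,4),(1,5),(2,6),(3,7)]
p=res["top","side"]; q=[0.4763,-0.004,1.0867,0.0192]; s=5
for c,(y0,x0,h,w_) in {"top":(145,215,120,160),"side":(150,220,90,110)}.items():
    im=D[c][y0:y0+h,x0:x0+w_,::-1]; v=cv2.resize(im,None,fx=s,fy=s,interpolation=cv2.INTER_CUBIC)
    off=np.array([x0,y0])
    lines(v,c,B@rz(p[2]).T+[p[0],p[1],0],(0,255,0),E8,s,off)
    die=box(-.0035,.0465,-.02,.03,.006,.044)
    lines(v,c,die@rz(p[2]).T+[p[0],p[1],0],(255,255,0),E8,s,off)
    for k in slots:
        T,W=CH[k]
        for X,col in ((box(0,W,-T/2,T/2,.0,.08),(0,0,0)),(box(0,W,-T/2,T/2,.064,.08),(255,255,255))):
            X=X@RL.T+[0,slots[k],q[3]]; X=X@rz(q[2]).T+[q[0],q[1],0]
            lines(v,c,X,col,E8,s,off)
    cv2.imwrite(f"pics/o_{c}.png",v)
E
```

```text
case ['top'] [ 0.4538 -0.1977  2.0789] 0.9664850182210825
case ['side'] [ 0.4535 -0.2015  2.0581] 0.9476090014064698
case ['top', 'side'] [ 0.4536 -0.1992  2.0732] 0.9489662353185382
```

View pics/o_top.png

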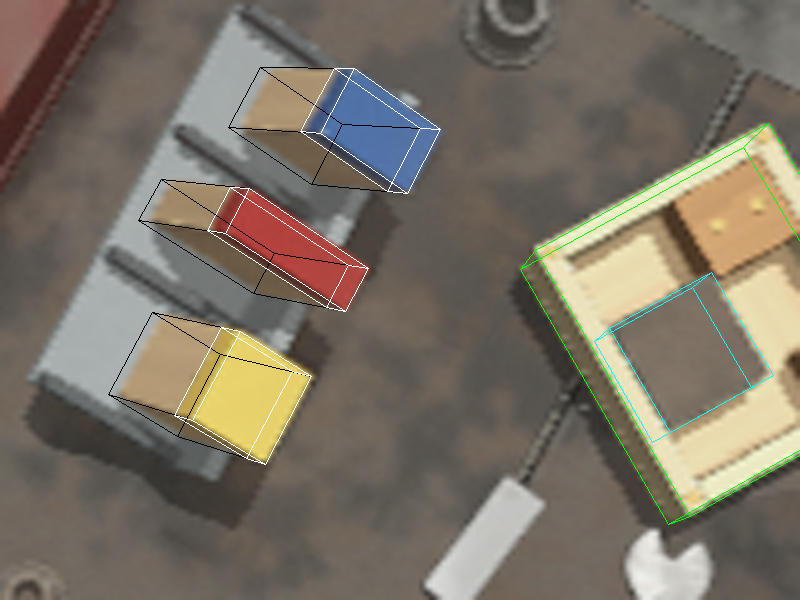

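View pics/o_side.png

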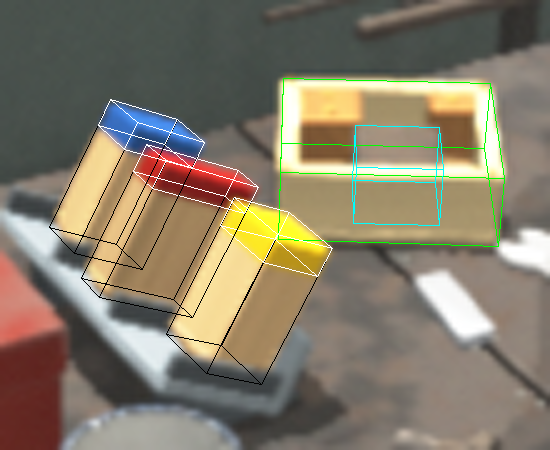

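```bash
python3 - <<'E'
from fit import *
D=pickle.load(open("m.pkl","rb"))
slots={"thick":.06,"thin":0,"mid":-.06}
def band(c,k):
    im=D[c]; hsv=cv2.cvtColor(im,cv2.COLOR_RGB2HSV).astype(int); h,s,v=hsv[...,0],hsv[...,1],hsv[...,2]
    m={"thin":((h<8)|(h>172))&(s>120),"mid":(h>100)&(h<125)&(s>110),"thick":(h>=24)&(h<33)&(s>125)}[k]
    big=cv2.dilate(D[c,"chock_"+k][0][1].astype(np.uint8),np.ones((5,5)))>0
    m=m&big
    n,l,st,_=cv2.connectedComponentsWithStats(m.astype(np.uint8)); i=1+st[1:,4].argmax()
    return l==i
cr={}
for c in ("top","side"):
    v=D[c][:,:,::-1].copy()
    for k in slots:
        m=band(c,k); cr[c,k]=crop(m); print(c,k,m.sum()); 
def res(cams,free,verbose=0):
    def f(p):
        s=0
        for (c,k),(off,m,M) in cr.items():
            if c not in cams: continue
            if c=="side" and k in("mid",): continue
            T,W=CH[k]
            X=(box(0,W,-T/2,T/2,.064,.08))@RL.T+[0,slots[k],p[3]]
            X=X@rz(p[2]).T+[p[0],p[1],0]
            i=iou(hullmask(D[c+"p"],X,off,m.shape)>0,M); s+=i
            if verbose: print(c,k,i)
        return -s
    x0=np.array([.475,-.004,1.08,.012]); sx=np.vstack([x0,x0+np.diag([.01,.01,.05,.008])])
    r=minimize(f,x0,method="Nelder-Mead",options=dict(initial_simplex=sx,maxiter=800)); 
    print("rack",cams,r.x.round(4),-r.fun); return r.x
for cams in (["top"],["side"],["top","side"]): q=res(cams,0)
s=5;E8=[(0,1),(2,3),(4,5),(6,7),(0,2),(1,3),(4,6),(5,7),(0,4),(1,5),(2,6),(3,7)]
for c,(y0,x0,h,w_) in {"top":(145,215,105,100),"side":(150,220,90,80)}.items():
    v=cv2.resize(D[c][y0:y0+h,x0:x0+w_,::-1],None,fx=s,fy=s,interpolation=cv2.INTER_CUBIC)
    for k in slots:
        T,W=CH[k]
        for X,col in ((box(0,W,-T/2,T/2,.0,.08),(0,0,0)),(box(0,W,-T/2,T/2,.064,.08),(255,255,255))):
            X=X@RL.T+[0,slots[k],q[3]]; X=X@rz(q[2]).T+[q[0],q[1],0]
            uv=((proj(D[c+"p"],X)-[x0,y0]+.5)*s).round().astype(int)
            for i,j in E8: cv2.line(v,tuple(map(int,uv[i])),tuple(map(int,uv[j])),col,1)
    cv2.imwrite(f"pics/b_{c}.png",v)
E
```

```text
top thick 345
top thin 345
top mid 319
side thick 134
side thin 157
side mid 119
rack ['top'] [ 0.477  -0.0054  1.103   0.0157] 2.53581745580884
rack ['side'] [ 0.4793 -0.0073  1.0906  0.0161] 1.5023039075950329
rack ['top', 'side'] [ 0.477  -0.0054  1.0966  0.0171] 4.022310336338963
```

View pics/b_top.png

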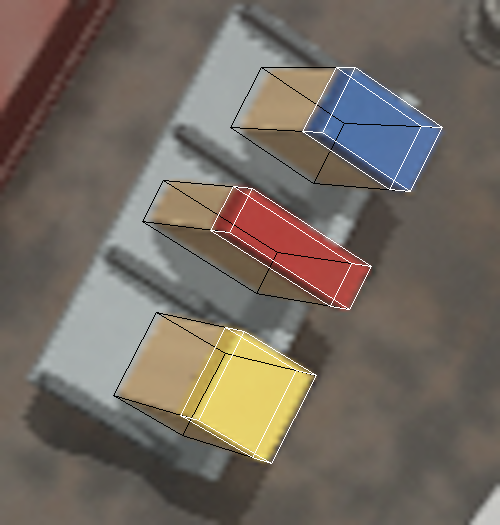

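View pics/b_side.png

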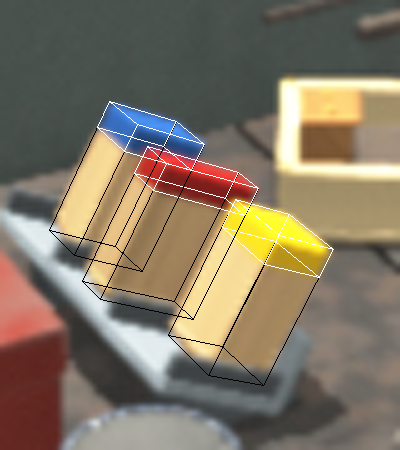

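```bash
cat > tgt.py <<'E'
from fit import *
from scipy.spatial.transform import Rotation as Ro
RACK=[0.4775,-0.006,1.097,.0165]; CASE=[.4538,-.199,2.073]
SL={"thick":.06,"thin":0,"mid":-.06}
GAP={"thin":(.0135,.042,0),"mid":(.0215,-.037,0),"thick":(-.0255,.005,np.pi/2)}
def chock_rack(k):
    "foot centre, R of chock in world, in rack"
    T,W=CH[k]
    f=np.array([W/2,0,0])@RL.T+[0,SL[k],RACK[3]]
    return rz(RACK[2])@f+[RACK[0],RACK[1],0], rz(RACK[2])@RL
FL=np.diag([1.,-1,-1])  # tool x=chock x, tool y=-chock y, tool z=-chock z
def grasp(k,s): # TCP at distance s above foot along chock
    f,R=chock_rack(k); return f+R[:,2]*s, R@FL
def down(x,y,z,yaw): return np.array([x,y,z]), rz(yaw)@FL
def gapworld(k):
    g=GAP[k]; return rz(CASE[2])@np.array([g[0],g[1],.012])+[CASE[0],CASE[1],0]
def pose():
    o=robot.observe(); return o["tool_pos"],Ro.from_euler("xyz",o["tool_rot"]).as_matrix(),o
def row(p,R):
    t,Rt,o=pose()
    d=Rt.T@(np.array(p)-t)*100; w=np.degrees(Ro.from_matrix(Rt.T@R).as_rotvec())
    print("row cm",d.round(2),"deg",w.round(2),"| now",t.round(4),np.degrees(o["tool_rot"]).round(1),"q",o["qpos"].round(2),"t",round(o["time"],2),"open",round(o["opening"],4),"F",o["contact_force"].round(1))
E
python3 -c "
from tgt import *
row(*down(.40,-.19,.33,1.1)); print(grasp('thick',.115),gapworld('thin'))
p=robot.camera_params('wrist'); print(-p['R'].T@p['t'], pose()[1])
"
```

```text
row cm [ 34.23 -24.41 -11.62] deg [ 1.000e-02  1.000e-02 -4.905e+01] | now [ 0.1268 -0.5095  0.2139] [180.   0.  14.] q [-1.47  0.34  1.52 -0.    1.28 -0.15] t 1.65 open 0.0916 F [-0.  -0.2 -0.2]
(array([ 0.4053817 , -0.01514799,  0.12559292]), array([[ 0.39513942,  0.88984256,  0.22813385],
       [ 0.77062627, -0.4562677 ,  0.44492128],
       [ 0.5       ,  0.        , -0.8660254 ]])) [ 0.41048766 -0.20738397  0.012     ]
[ 0.19405903 -0.49287963  0.38592407] [[ 9.70413503e-01  2.41449026e-01 -9.73942108e-06]
 [ 2.41449023e-01 -9.70413494e-01 -1.38975754e-04]
 [-4.30068262e-05  1.32512375e-04 -9.99999990e-01]]
```

```bash
python3 -m creep '[[[0,0,-10,0,0,0,1],[10,-8,-10,0,0,-10,1],[20,-16,-10,0,0,-25,1],[25,-19,-8,0,0,-35,1],[34,-16,-4,0,0,-49,1],[34,-16,-4,0,0,-49,1],[34,-16,-4,0,0,-49,1],[34,-16,-4,0,0,-49,1]]]'
python3 -c "
from tgt import *
row(*down(.418,-.27,.25,1.1))"
```

```text
time: 2.45
tool_pos: [0.3871, -0.2905, 0.2598]
tool_rot: [3.141, 0.0, 1.102]
contact_force: [0.6, -0.7, -0.6]
opening: 0.0919
row cm [3.23 1.83 0.98] deg [0.05 0.03 0.11] | now [ 0.3871 -0.2905  0.2598] [179.9   0.   63.1] q [-0.8   0.23  1.55 -0.    1.36 -0.33] t 2.45 open 0.0919 F [ 0.6 -0.7 -0.6]
```

```bash
python3 -m creep '[[[3.2,1.8,1,0,0,0,1],[3.2,1.8,1,0,0,0,1],[3.2,1.8,1,0,0,0,1]]]'
cat > shot.py <<'E'
from tgt import *
import sys
E8=[(0,1),(2,3),(4,5),(6,7),(0,2),(1,3),(4,6),(5,7),(0,4),(1,5),(2,6),(3,7)]
def ln(v,P,X,col,idx=E8):
    uv=proj(P,X).round().astype(int)
    for i,j in idx: cv2.line(v,tuple(map(int,uv[i])),tuple(map(int,uv[j])),col,1)
def toW(X): return X@rz(CASE[2]).T+[CASE[0],CASE[1],0]
P=robot.camera_params("wrist"); im=robot.read_camera("wrist")
name=sys.argv[1]; pickle.dump((P,im),open(f"pics/{name}.pkl","wb"))
cv2.imwrite(f"pics/{name}_raw.png",im[:,:,::-1])
v=im[:,:,::-1].copy()
ln(v,P,toW(box(-.0575,.0575,-.064,.064,0,.046)),(0,255,0)); ln(v,P,toW(box(-.0475,.0475,-.054,.054,.046,.046)),(0,255,0))
ln(v,P,toW(box(-.0035,.0465,-.02,.03,.044,.044)),(255,255,0))
ln(v,P,toW(box(-.0475,-.0205,.026,.054,.046,.046)),(0,0,255))
ln(v,P,toW(box(-.0475,-.0045,-.054,-.016,.046,.046)),(0,0,255))
for k in SL:
    f,R=chock_rack(k); T,W=CH[k]
    ln(v,P,box(-W/2,W/2,-T/2,T/2,.064,.08)@R.T+f,(255,255,255))
cv2.imwrite(f"pics/{name}.png",cv2.resize(v,None,fx=1.5,fy=1.5))
print(robot.observe()["time"])
E
python3 shot.py w1
```

```text
time: 2.75
tool_pos: [0.4179, -0.2696, 0.2495]
tool_rot: [-3.142, 0.001, 1.104]
contact_force: [0.5, 0.3, 0.8]
opening: 0.0917
2.8
```

View pics/w1.png

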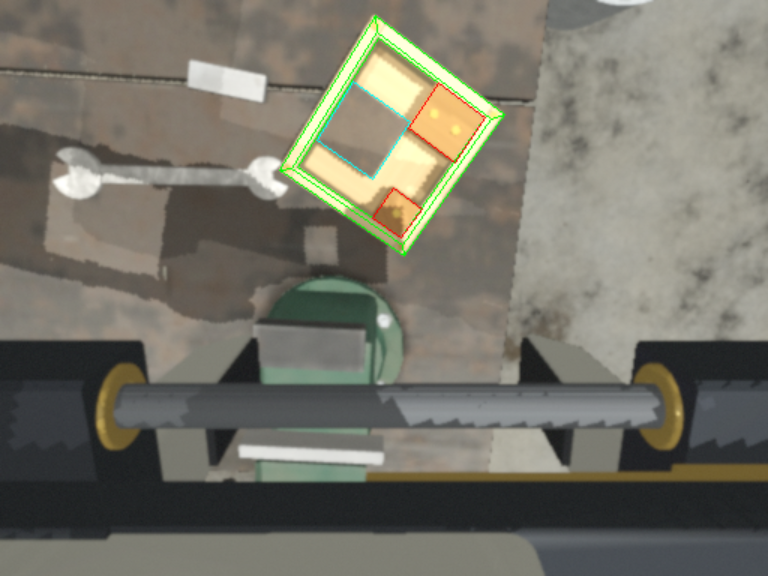

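```bash
python3 - <<'E'
from tgt import *
v=cv2.imread("pics/w1.png"); cv2.imwrite("pics/w1z.png",cv2.resize(v[0:280,260:530],None,fx=2.1,fy=2.1,interpolation=cv2.INTER_NEAREST))
t=cv2.imread("pics/top0.png"); cv2.imwrite("pics/topv.png",cv2.resize(t[215:345,380:512],None,fx=4.5,fy=4.5,interpolation=cv2.INTER_CUBIC))
E
```

```text
(no output)
```

View pics/w1z.png

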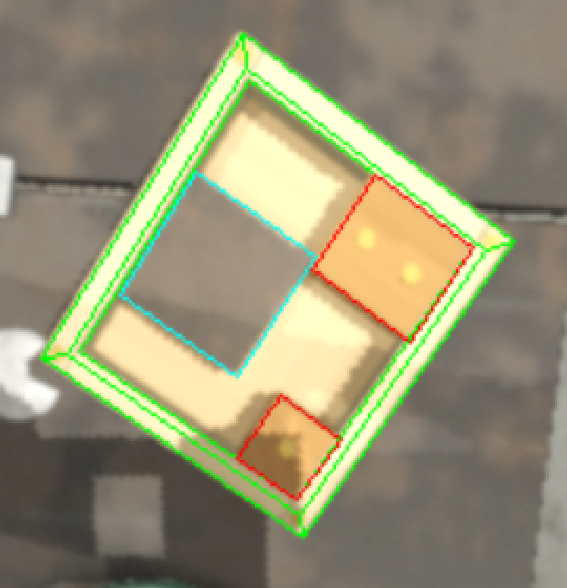

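View pics/topv.png

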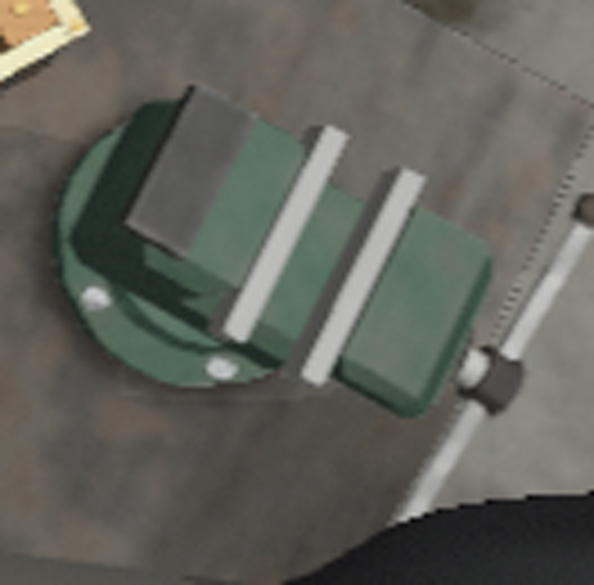

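```bash
python3 - <<'E'
from tgt import *
D=pickle.load(open("m.pkl","rb")); Pt=D["topp"]; Pw,im=pickle.load(open("pics/w1.pkl","rb"))
M=lambda P:P["camera_matrix"]@np.hstack([P["R"],P["t"][:,None]])
a=np.array([(422.2,234.3),(437.3,242.3),(407.8,264.3)]).T; b=np.array([(365,322),(365,370),(255,322)]).T/1.5
X=cv2.triangulatePoints(M(Pt),M(Pw),a,b); print((X[:3]/X[3]).T.round(3))
E
python3 -c "
from tgt import *
for k in SL: print(k,grasp(k,.115)[0].round(3))
row(*grasp('thick',.125))"
```

```text
[[ 0.389 -0.293  0.134]
 [ 0.374 -0.321  0.133]
 [ 0.333 -0.258  0.146]]
thick [ 0.405 -0.015  0.126]
thin [ 0.464 -0.033  0.132]
mid [ 0.514 -0.066  0.128]
row cm [ 21.73 -12.6   11.53] deg [-0.05 30.05  0.32] | now [ 0.4174 -0.2703  0.2498] [1.80e+02 1.00e-01 6.32e+01] q [-0.73  0.26  1.53 -0.    1.34 -0.26] t 2.8 open 0.0919 F [-0.3 -0.1 -0.4]
```

```bash
python3 -c "
from tgt import *
row(*grasp('thick',.19))"; 
```

```text
row cm [ 18.48 -12.61   5.9 ] deg [-0.05 30.05  0.32] | now [ 0.4174 -0.2703  0.2498] [1.80e+02 1.00e-01 6.32e+01] q [-0.73  0.26  1.53 -0.    1.34 -0.26] t 2.8 open 0.0919 F [-0.3 -0.1 -0.4]
```

```bash
python3 -m creep '[[[5,-4,0,0,5,0,0.13],[9,-7,1.5,0,12,0,0.13],[14,-10,3.5,0,20,0,0.13],[18.5,-12.6,5.9,0,30,0.3,0.13],[18.5,-12.6,5.9,0,30,0.3,0.13],[18.5,-12.6,5.9,0,30,0.3,0.13],[18.5,-12.6,5.9,0,30,0.3,0.13],[18.5,-12.6,5.9,0,30,0.3,0.13]]]'
python3 shot.py w2; python3 -c "
from tgt import *
row(*grasp('thick',.055))"
```

```text
time: 3.6
tool_pos: [0.3892, -0.0502, 0.1914]
tool_rot: [3.139, -0.521, 1.098]
contact_force: [0.4, -0.3, -0.8]
opening: 0.0522
3.65
row cm [ 0.07 -0.19 13.62] deg [0.12 0.13 0.03] | now [ 0.3893 -0.05    0.1914] [179.9 -29.9  62.9] q [-0.77  0.14  2.01  0.54  1.21 -0.54] t 3.65 open 0.052 F [ 0.3 -0.7 -0.3]
```

View pics/w2.png

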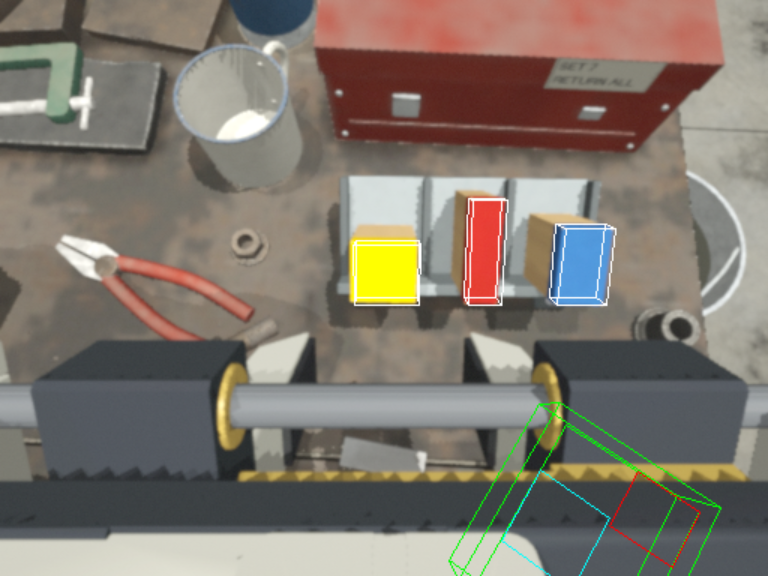

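```bash
python3 -m creep '[[[0,-0.2,3,0,0,0,0.13],[0,-0.2,6,0,0,0,0.13],[0,-0.2,8.5,0,0,0,0.13],[0,-0.2,11,0,0,0,0.13],[0,-0.2,12.5,0,0,0,0.13],[0,-0.2,13.5,0,0,0,0.13],[0,-0.2,13.5,0,0,0,0.13]]]'

```

```text
time: 4.35
tool_pos: [0.4187, 0.0106, 0.0739]
tool_rot: [3.14, -0.521, 1.098]
contact_force: [-0.1, 0.6, -0.8]
opening: 0.0519
```

```bash
python3 -m creep '[[[0,0,0,0,0,0,-1],[0,0,0,0,0,0,-1],[0,0,0,0,0,0,-1],[0,0,0,0,0,0,-1],[0,0,0,0,0,0,-1]]]' 30;  python3 shot.py w3; python3 -c "
from tgt import *
row(*grasp('thick',.055))"
```

```text
time: 4.85
tool_pos: [0.4191, 0.01, 0.0743]
tool_rot: [3.138, -0.521, 1.098]
contact_force: [-1.7, -3.1, 6.6]
opening: 0.0396
4.9
row cm [ 0.08 -0.07  0.13] deg [0.15 0.13 0.06] | now [0.4191 0.0101 0.0743] [179.8 -29.9  62.9] q [-0.59  0.36  2.16  0.73  0.83 -0.68] t 4.9 open 0.0396 F [-3.1 -3.3  6.2]
```

View pics/w3.png

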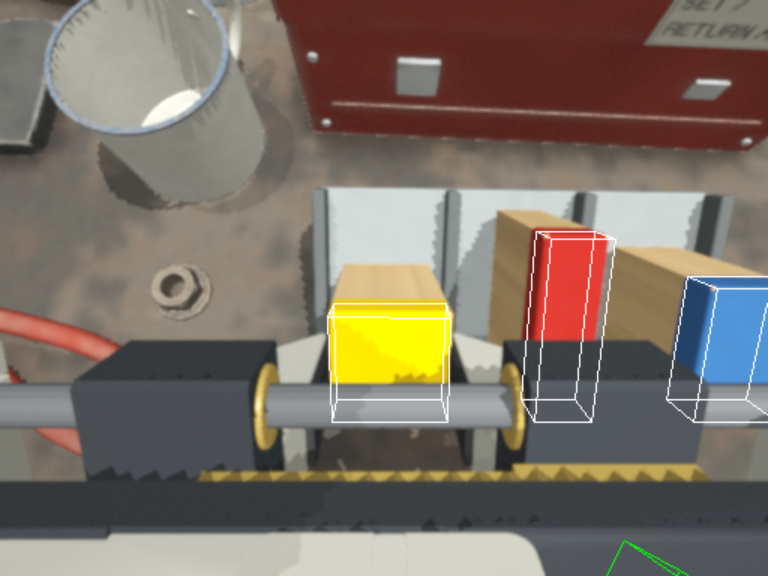

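```bash
python3 -m creep '[[[0,0,-1,0,0,0,-1],[0,0,-3,0,0,0,-1],[0,0,-6,0,0,0,-1],[0,0,-9,0,0,0,-1],[0,0,-12,0,0,0,-1],[0,0,-13,0,0,0,-1],[0,0,-13,0,0,0,-1]]]'
cat >> tgt.py <<'E'
def yawgap(k):
    g=CASE[2]+GAP[k][2]  # chock x dir heading options g, g+pi
    return g
def place(k,s,footz,yaw=None,dx=0,dy=0):
    "TCP pose (tool down) with chock k foot centre at footz over gap; dx,dy: chock offset from TCP in tool x,y"
    g=gapworld(k); 
    if yaw is None: yaw=yawgap(k)
    p,R=down(g[0],g[1],footz+s,yaw)
    p=p-R@np.array([dx,dy,0]); return p,R
E
python3 -c "
from tgt import *
for n in (0,np.pi): 
  y=(yawgap('thick')+n+np.pi)%(2*np.pi)-np.pi
  print(y); row(*place('thick',.055,.12,y))"
```

```text
time: 5.6
tool_pos: [0.3895, -0.0483, 0.1877]
tool_rot: [3.135, -0.52, 1.098]
contact_force: [-0.0, -0.6, -1.9]
opening: 0.0398
-2.6393889803846893
row cm [-11.34  14.45  -4.94] deg [  37.85  -11.14 -141.73] | now [ 0.3895 -0.0483  0.1877] [179.6 -29.8  62.9] q [-0.76  0.14  2.02  0.54  1.19 -0.55] t 5.6 open 0.0398 F [-0.  -0.6 -1.9]
0.5022036732051038
row cm [-11.34  14.45  -4.94] deg [ -8.54 -29.01  33.28] | now [ 0.3895 -0.0483  0.1877] [179.6 -29.8  62.9] q [-0.76  0.14  2.02  0.54  1.19 -0.55] t 5.6 open 0.0398 F [-0.  -0.6 -1.9]
```

```bash
python3 -m creep '[[[-4,5,-5,-2,-7,8,-1],[-8,10,-6,-4,-14,16,-1],[-11,14,-6,-6,-21,25,-1],[-11.3,14.5,-5,-8.5,-29,33.3,-1],[-11.3,14.5,-5,-8.5,-29,33.3,-1],[-11.3,14.5,-5,-8.5,-29,33.3,-1],[-11.3,14.5,-5,-8.5,-29,33.3,-1],[-11.3,14.5,-5,-8.5,-29,33.3,-1]]]'
python3 shot.py w4; python3 -c "
from tgt import *
row(*place('thick',.056,.075,yawgap('thick')-np.pi,.0008,0))"
```

```text
time: 6.4
tool_pos: [0.4618, -0.2229, 0.1744]
tool_rot: [-3.138, 0.0, 0.504]
contact_force: [-0.1, -0.6, -1.6]
opening: 0.0396
6.45
row cm [-0.1   0.05  4.38] deg [-0.16 -0.    0.07] | now [ 0.4617 -0.2233  0.1748] [-179.8   -0.    28.8] q [-0.6   0.36  1.62  0.    1.17  0.47] t 6.45 open 0.0394 F [ 0.3 -0.1 -1.6]
```

View pics/w4.png

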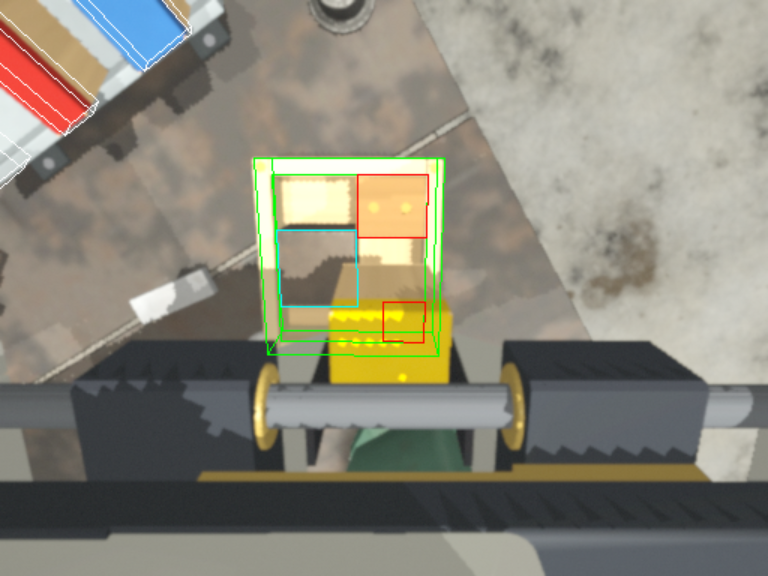

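```bash
python3 -m creep '[[[-0.1,0.05,3,0,0,0,-1],[-0.1,0.05,5.5,0,0,0,-1],[-0.1,0.05,6.7,0,0,0,-1],[-0.1,0.05,7.2,0,0,0,-1],[-0.1,0.05,7.7,0,0,0,-1],[-0.1,0.05,8.2,0,0,0,-1],[-0.1,0.05,8.2,0,0,0,-1]]]'
python3 -c "
from tgt import *
row(*place('thick',.056,.012,yawgap('thick')-np.pi,.0008,0)); print(robot.observe()['torque'])"
```

```text
time: 7.15
tool_pos: [0.4611, -0.2241, 0.0929]
tool_rot: [-3.139, -0.0, 0.503]
contact_force: [0.0, -0.8, -0.9]
opening: 0.0396
row cm [-0.01  0.    2.49] deg [-0.15 -0.01  0.07] | now [ 0.4611 -0.2241  0.0929] [-179.8   -0.    28.8] q [-0.6   0.45  1.72  0.    0.97  0.46] t 7.15 open 0.0396 F [ 0.  -0.8 -0.9]
[ 0.0087908   0.00831222 -0.0102731 ]
```

No contact so far, foot 9 mm below the wall tops.

```bash
python3 -m creep '[[[0,0,0.6,0,0,0,-1],[0,0,1.2,0,0,0,-1],[0,0,1.7,0,0,0,-1],[0,0,2.1,0,0,0,-1],[0,0,2.3,0,0,0,-1],[0,0,2.3,0,0,0,-1]]]'
python3 -c "
from tgt import *
row(*place('thick',.056,.012,yawgap('thick')-np.pi,.0008,0)); print(robot.observe()['torque'])"
```

```text
time: 7.75
tool_pos: [0.461, -0.2239, 0.0701]
tool_rot: [-3.139, -0.0, 0.503]
contact_force: [-2.3, 1.7, 1.8]
opening: 0.0398
row cm [-0.01  0.02  0.21] deg [-0.17 -0.01  0.07] | now [ 0.461  -0.2239  0.0701] [-179.8   -0.    28.8] q [-0.6   0.49  1.75  0.    0.91  0.46] t 7.75 open 0.0398 F [-2.3  1.7  1.8]
[ 0.32133349  0.33154022 -0.01018973]
```

```bash
python3 -m creep '[[[0,0,0.15,0,0,0,-1],[0,0,0.3,0,0,0,-1],[0,0,0.4,0,0,0,-1]]]'
python3 -c "
from tgt import *
row(*place('thick',.056,.012,yawgap('thick')-np.pi,.0008,0)); print(robot.observe()['torque'])"
```

```text
time: 8.05
tool_pos: [0.4617, -0.2239, 0.0698]
tool_rot: [-3.141, -0.002, 0.504]
contact_force: [-8.1, 6.2, 37.3]
opening: 0.04
row cm [-0.07 -0.01  0.18] deg [-0.04 -0.1   0.08] | now [ 0.4617 -0.2239  0.0698] [-1.80e+02 -1.00e-01  2.89e+01] q [-0.6   0.49  1.75  0.    0.91  0.46] t 8.05 open 0.04 F [-8.1  6.2 37.3]
[ 1.32767101  1.69636477 -0.04204607]
```

```bash
python3 -m creep '[[[0,0,-0.2,0,0,0,0.2],[0,0,-0.2,0,0,0,0.2],[0,0,-0.2,0,0,0,0.2],[0,0,-2,0,0,0,0.2],[0,0,-5,0,0,0,0.2],[0,0,-9,0,0,0,0.2],[0,0,-12,0,0,0,0.2],[0,0,-12,0,0,0,0.2]]]'
python3 shot.py w5; python3 -c "
from tgt import *
row(*grasp('thin',.20))"
```

```text
time: 8.85
tool_pos: [0.4635, -0.2254, 0.1934]
tool_rot: [3.135, -0.005, 0.504]
contact_force: [-0.2, -0.8, -0.8]
opening: 0.0552
8.9
row cm [  5.89 -14.38  -1.48] deg [  9.1   28.96 -33.15] | now [ 0.4624 -0.2247  0.191 ] [179.8  -0.2  28.9] q [-0.6   0.34  1.59  0.    1.2   0.46] t 8.9 open 0.0547 F [ 0.1  0.7 -0.3]
```

View pics/w5.png

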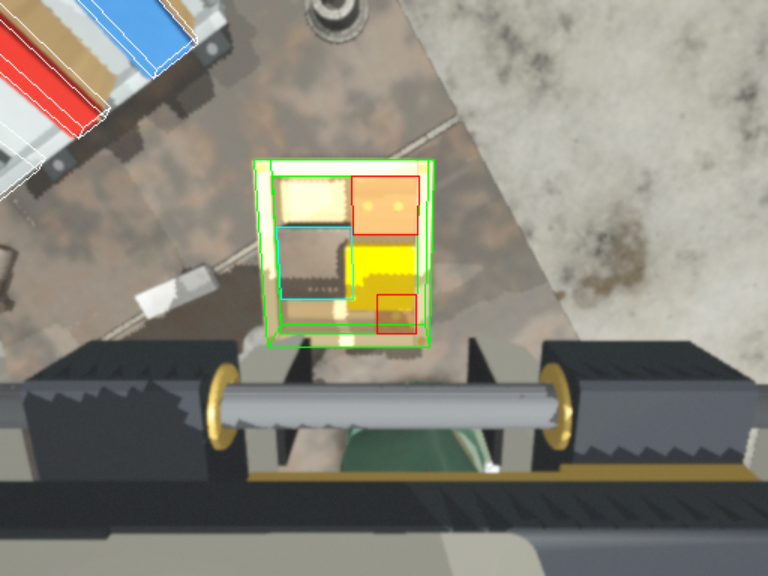

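```bash
cat > chk.py <<'E'
from tgt import *
import sys
E8=[(0,1),(2,3),(4,5),(6,7),(0,2),(1,3),(4,6),(5,7),(0,4),(1,5),(2,6),(3,7)]
def ov(name,ks,crop=None,fx=3):
    P,im=pickle.load(open(f"pics/{name}.pkl","rb")); s=fx
    x0,y0,x1,y1=crop
    v=cv2.resize(im[y0:y1,x0:x1,::-1],None,fx=s,fy=s,interpolation=cv2.INTER_CUBIC)
    for k in ks:
        T,W=CH[k]; g=gapworld(k); X=box(-W/2,W/2,-T/2,T/2,.064,.08)@rz(yawgap(k)).T+g
        uv=((proj(P,X)-[x0,y0]+.5)*s).round().astype(int)
        for i,j in E8: cv2.line(v,tuple(map(int,uv[i])),tuple(map(int,uv[j])),(255,0,255),1)
    cv2.imwrite(f"pics/{name}_ov.png",v)
a=sys.argv; ov(a[1],a[2].split(","),tuple(map(int,a[3].split(","))),float(a[4]))
E
python3 chk.py w5 thick 160,95,300,240 4
```

```text
(no output)
```

View pics/w5_ov.png

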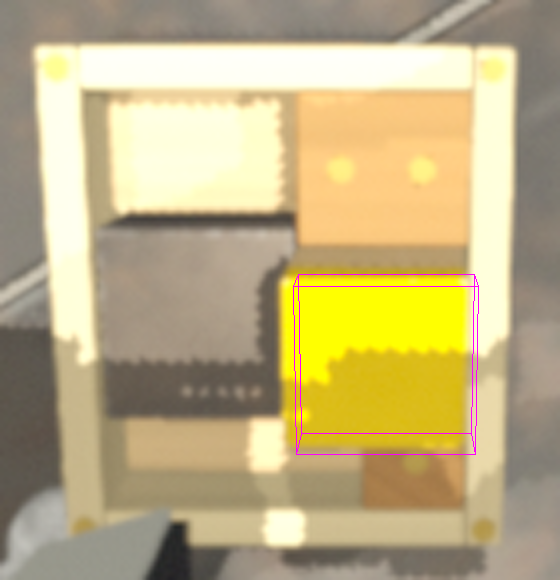

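```bash
python3 -m creep '[[[1,-4,-3,2,7,-8,-0.26],[3,-8,-3,4,14,-16,-0.26],[5,-12,-3,7,21,-25,-0.26],[5.9,-14.4,-1.5,9.1,29,-33.2,-0.26],[5.9,-14.4,-1.5,9.1,29,-33.2,-0.26],[5.9,-14.4,-1.5,9.1,29,-33.2,-0.26],[5.9,-14.4,-1.5,9.1,29,-33.2,-0.26],[5.9,-14.4,-1.5,9.1,29,-33.2,-0.26]]]'
python3 shot.py w6; python3 -c "
from tgt import *
row(*grasp('thin',.067))"
```

```text
time: 9.7
tool_pos: [0.4442, -0.0701, 0.2049]
tool_rot: [-3.139, -0.524, 1.095]
contact_force: [-0.1, -0.3, 0.8]
opening: 0.0338
9.75
row cm [ 0.    0.05 13.25] deg [-0.06 -0.   -0.04] | now [ 0.4443 -0.0699  0.2052] [-179.9  -30.    62.8] q [-0.71  0.22  1.85  0.54  1.25 -0.46] t 9.75 open 0.034 F [0.4 0.3 0.5]
```

View pics/w6.png

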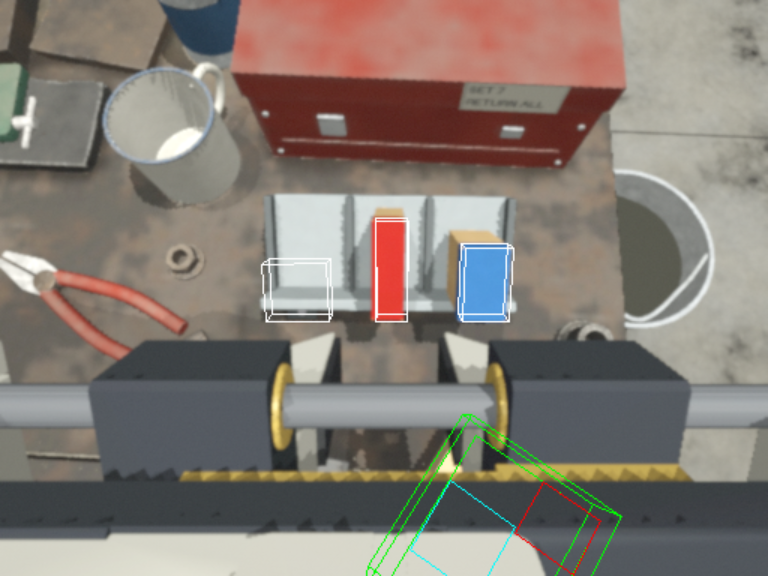

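```bash
python3 -m creep '[[[0,0,3.5,0,0,0,-0.26],[0,0,7,0,0,0,-0.26],[0,0,10,0,0,0,-0.26],[0,0,12.3,0,0,0,-0.26],[0,0,13.2,0,0,0,-0.26],[0,0,13.2,0,0,0,-0.26]]]'

```

```text
time: 10.35
tool_pos: [0.474, -0.0102, 0.0904]
tool_rot: [-3.138, -0.524, 1.096]
contact_force: [0.9, -0.7, 0.2]
opening: 0.0341
```

```bash
python3 -m creep '[[[0,0,0,0,0,0,-1],[0,0,0,0,0,0,-1],[0,0,0,0,0,0,-1],[0,0,0,0,0,0,-1],[0,0,0,0,0,0,-1]]]' 30;  python3 shot.py w7; python3 -c "
from tgt import *
row(*grasp('thin',.067))"
```

```text
time: 10.85
tool_pos: [0.4741, -0.0105, 0.0907]
tool_rot: [-3.139, -0.523, 1.096]
contact_force: [-0.2, 0.2, -0.4]
opening: 0.0016
10.9
row cm [-0.03  0.11 -0.01] deg [-0.16  0.01 -0.03] | now [ 0.474  -0.0104  0.0906] [-179.8  -30.    62.8] q [-0.56  0.41  1.99  0.68  0.92 -0.55] t 10.9 open 0.0008 F [ 0.9 -0.5 -0. ]
```

View pics/w7.png

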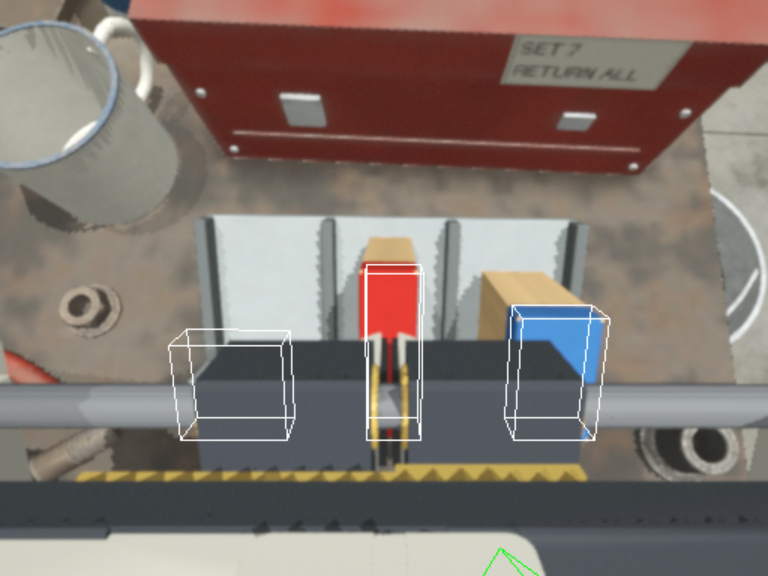

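```bash
python3 - <<'E'
from tgt import *
t,R,o=pose()
for nm in ("w7",):
    P,im=pickle.load(open(f"pics/{nm}.pkl","rb"))
    for n,a in dict(tip=(0.0095,0,.014),tipb=(-.0095,0,.014),tcp=(0.0095,0,0),gp=(.0095,0,-.005)).items():
        print(n,(proj(P,(t+R@np.array(a))[None])*1.5).round(0))
    f,Rc=chock_rack("thin")
    for s in (.05,.067,.08): print(s,(proj(P,(f+Rc@np.array([.0095,0.01,s]))[None])*1.5).round(0), (proj(P,(f+Rc@np.array([.0095,-.01,s]))[None])*1.5).round(0))
im=cv2.imread("pics/w7_raw.png"); cv2.imwrite("pics/w7z.png",cv2.resize(im[150:320,200:320],None,fx=4.5,fy=4.5,interpolation=cv2.INTER_CUBIC)[:600])
im=robot.read_camera("side"); cv2.imwrite("pics/s7.png",cv2.resize(im[120:240,190:340,::-1],None,fx=5,fy=5,interpolation=cv2.INTER_CUBIC))
E
```

```text
tip [[390. 311.]]
tipb [[390. 355.]]
tcp [[390. 323.]]
gp [[390. 327.]]
0.05 [[369. 310.]] [[417. 310.]]
0.067 [[367. 323.]] [[420. 323.]]
0.08 [[365. 336.]] [[422. 336.]]
```

View pics/w7z.png

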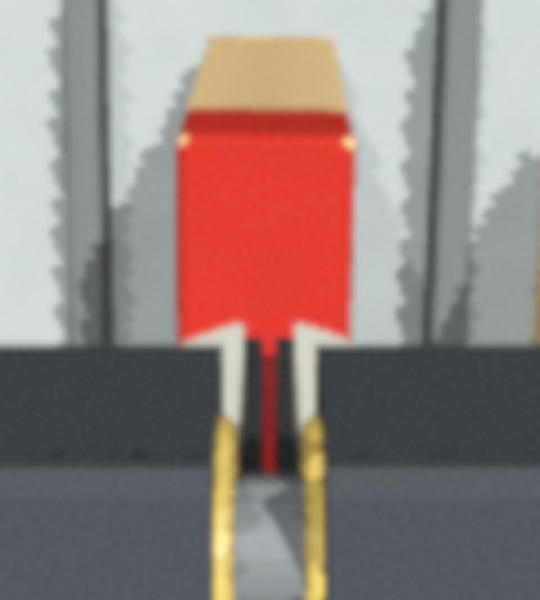

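View pics/s7.png

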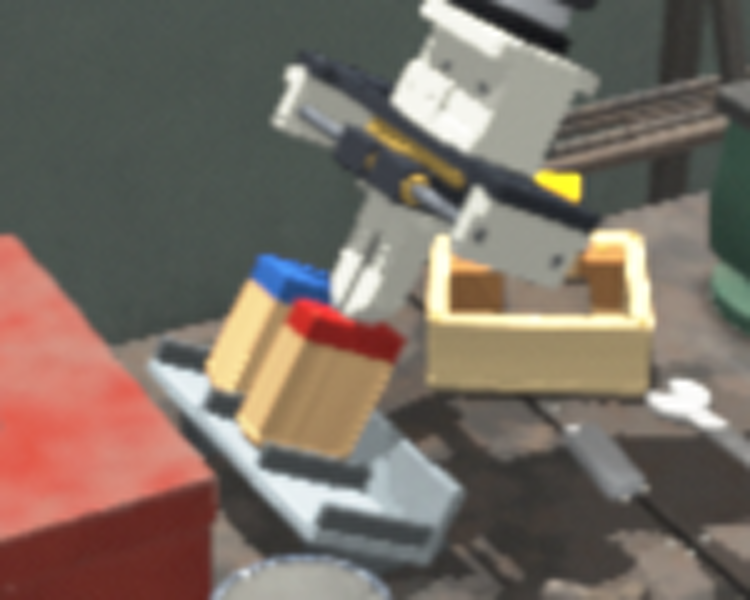

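```bash
python3 - <<'E'
from tgt import *
t,R,o=pose(); print(o["opening"],o["contact_force"].round(1),o["time"])
P=robot.camera_params("side")
v=cv2.imread("pics/s7.png")
for a,c in (((0,0,.014),(0,255,0)),((0,0,0),(0,255,255)),((0,0,-.005),(255,0,255)),((.0095,0,.014),(0,255,0)),((-.0095,0,.014),(0,255,0)),((0,0,-.052),(255,255,255))):
    u=(proj(P,(t+R@np.array(a))[None])[0]-[190,120]+.5)*5; cv2.circle(v,tuple(map(int,u)),4,c,1)
cv2.imwrite("pics/s7b.png",v)
E
```

```text
0.0002137485462746315 [-0.3  0.4 -0.4] 10.95
```

View pics/s7b.png

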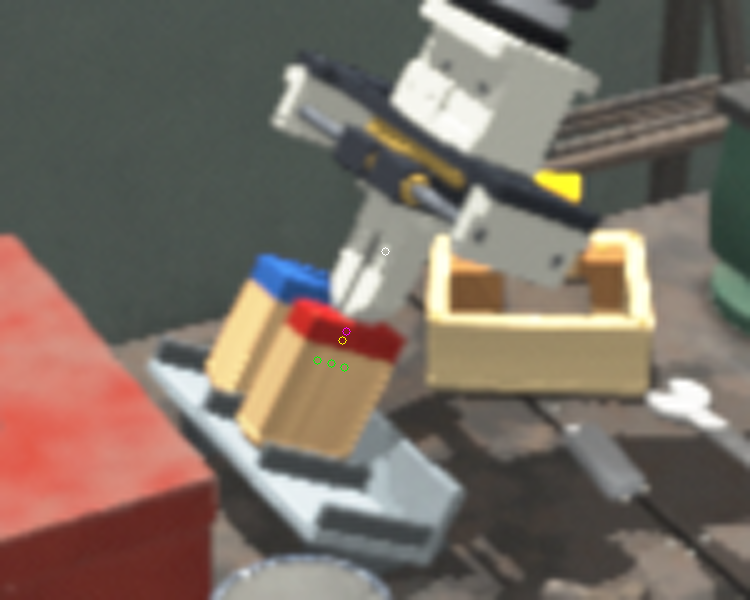

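```bash
python3 -m creep '[[[0,0,0,0,0,0,-0.26],[0,0,0,0,0,0,-0.26],[0,0,0,0,0,0,-0.26],[0,0,0,0,0,0,-0.26],[0,0,0.6,0,0,0,-0.26],[0,0,1.1,0,0,0,-0.26],[0,0,1.1,0,0,0,-0.26]]]'
python3 -m creep '[[[0,0,0,0,0,0,-0.4],[0,0,0,0,0,0,-0.5],[0,0,0,0,0,0,-0.6],[0,0,0,0,0,0,-0.6]]]' 30
```

```text
time: 11.65
tool_pos: [0.4761, -0.0049, 0.0803]
tool_rot: [-3.137, -0.524, 1.096]
contact_force: [-0.6, 0.2, -0.2]
opening: 0.0338
time: 12.05
tool_pos: [0.4761, -0.0049, 0.0803]
tool_rot: [-3.137, -0.524, 1.096]
contact_force: [0.5, -0.1, -0.5]
opening: 0.0197
```

```bash
python3 -m creep '[[[0,0,0,0,0,0,-1],[0,0,0,0,0,0,-1],[0,0,0,0,0,0,-1]]]' 30;  python3 shot.py w8; python3 -c "
from tgt import *
row(*grasp('thin',.055))"
```

```text
time: 12.35
tool_pos: [0.4761, -0.0049, 0.0804]
tool_rot: [-3.137, -0.524, 1.096]
contact_force: [0.2, 1.5, -1.5]
opening: 0.02
12.4
row cm [-0.02  0.18  0.01] deg [-0.25 -0.   -0.06] | now [ 0.4761 -0.0049  0.0803] [-179.7  -30.    62.8] q [-0.54  0.43  2.    0.7   0.89 -0.56] t 12.4 open 0.0199 F [ 0.7  0.6 -0.6]
```

View pics/w8.png

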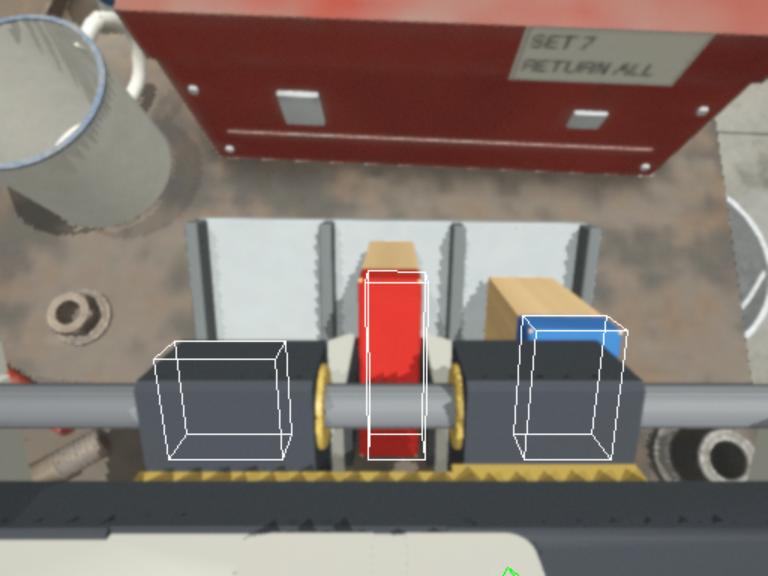

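```bash
python3 -m creep '[[[0,0,-1,0,0,0,-1],[0,0,-3,0,0,0,-1],[0,0,-6,0,0,0,-1],[0,0,-9,0,0,0,-1],[0,0,-12,0,0,0,-1],[0,0,-13,0,0,0,-1],[0,0,-13,0,0,0,-1]]]'
python3 -c "
from tgt import *
y=yawgap('thin')
print(y); row(*place('thin',.057,.12,y))"
```

```text
time: 13.1
tool_pos: [0.4473, -0.064, 0.1938]
tool_rot: [-3.14, -0.523, 1.096]
contact_force: [-0.3, 0.5, -1.8]
opening: 0.0197
2.073
row cm [-13.35   3.27  -5.75] deg [ 14.53 -27.56 -54.63] | now [ 0.4473 -0.064   0.1938] [-179.9  -30.    62.8] q [-0.7   0.24  1.87  0.55  1.22 -0.46] t 13.1 open 0.0197 F [-0.3  0.5 -1.8]
```

```bash
python3 -m creep '[[[-4,1,-5,2,-4,-8,-1],[-8,2,-6,4,-8,-16,-1],[-12,3,-6,6,-12,-24,-1],[-13.3,3.3,-6,8,-16,-32,-1],[-13.3,3.3,-5.8,10,-20,-40,-1],[-13.3,3.3,-5.8,12,-24,-48,-1],[-13.3,3.3,-5.8,14.5,-27.5,-54.6,-1],[-13.3,3.3,-5.8,14.5,-27.5,-54.6,-1]]]'
python3 -m creep '[[[0,0,0,0,0,0,-1]]]'
python3 shot.py w9; python3 -c "
from tgt import *
row(*place('thin',.057,.075,yawgap('thin')))"
```

```text
time: 13.9
tool_pos: [0.4106, -0.2054, 0.1763]
tool_rot: [-3.141, -0.002, 2.078]
contact_force: [0.3, 0.6, -1.1]
opening: 0.0197
time: 14.0
tool_pos: [0.4105, -0.2039, 0.1754]
tool_rot: [-3.141, -0.004, 2.079]
contact_force: [-0.4, -0.7, -0.8]
opening: 0.0196
14.05
row cm [-0.32 -0.14  4.33] deg [-0.05 -0.3   0.26] | now [ 0.4103 -0.2041  0.1753] [-180.    -0.3  119. ] q [-0.63  0.26  1.75  0.    1.13 -1.14] t 14.05 open 0.0196 F [-0.1 -0.1 -2.5]
```

View pics/w9.png

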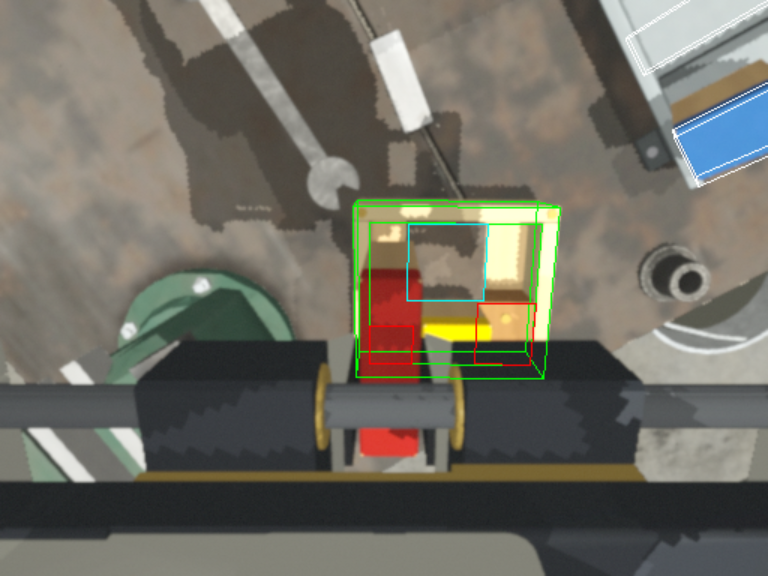

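```bash
python3 -m creep '[[[-0.3,-0.15,2,0,-0.3,0.25,-1],[-0.3,-0.15,4,0,-0.3,0.25,-1],[-0.3,-0.15,5.5,0,-0.3,0.25,-1],[-0.3,-0.15,6.5,0,-0.3,0.25,-1],[-0.3,-0.15,6.8,0,-0.3,0.25,-1],[-0.3,-0.15,6.8,0,-0.3,0.25,-1]]]'
python3 shot.py w10; python3 -c "
from tgt import *
row(*place('thin',.057,.04,yawgap('thin')))
D=pickle.load(open('m.pkl','rb'))
im=robot.read_camera('side'); cv2.imwrite('pics/s10.png',cv2.resize(im[100:260,190:390,::-1],None,fx=3.7,fy=3.7,interpolation=cv2.INTER_CUBIC))
im=robot.read_camera('top'); cv2.imwrite('pics/t10.png',cv2.resize(im[130:330,300:512,::-1],None,fx=3,fy=3,interpolation=cv2.INTER_CUBIC))
"
```

```text
time: 14.65
tool_pos: [0.4102, -0.2073, 0.107]
tool_rot: [-3.141, -0.001, 2.072]
contact_force: [-0.9, 0.1, -1.2]
opening: 0.0195
14.7
row cm [0.   0.   1.05] deg [-0.03  0.01 -0.04] | now [ 0.4105 -0.2074  0.1075] [-180.     0.   118.7] q [-0.63  0.35  1.85 -0.    0.94 -1.14] t 14.7 open 0.0197 F [ 0.2  1.  -1. ]
```

View pics/w10.png

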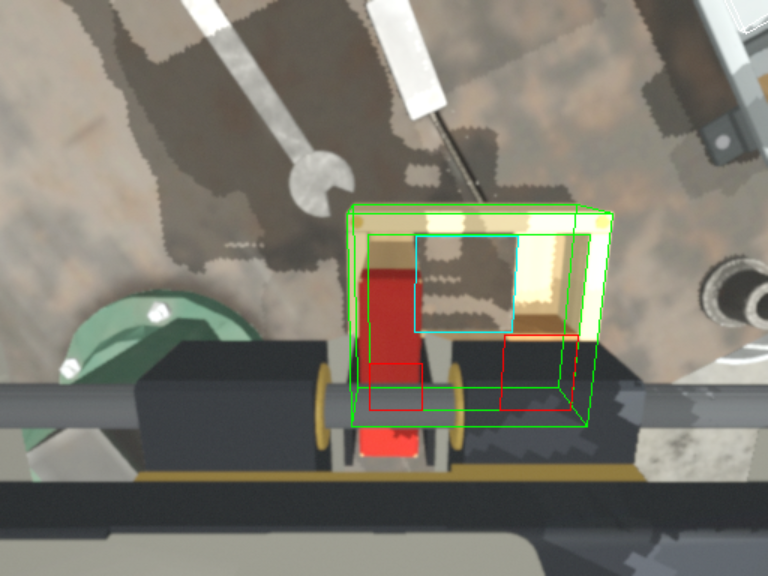

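View pics/s10.png

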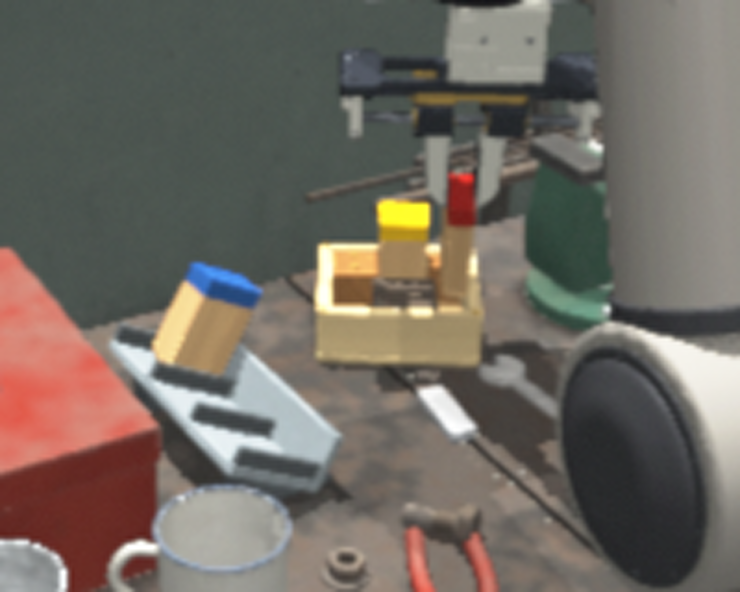

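View pics/t10.png

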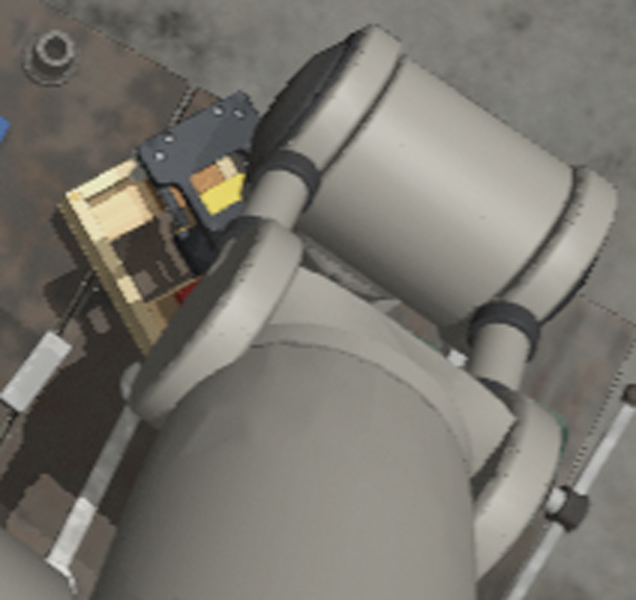

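```bash
python3 - <<'E'
from tgt import *
D=pickle.load(open("m.pkl","rb")); Pw,im1=pickle.load(open("pics/w1.pkl","rb")); P10,im10=pickle.load(open("pics/w10.pkl","rb"))
Ps=robot.camera_params("side")
for X in ((.389,-.293,.134),(.374,-.321,.133),(.333,-.258,.146),(.333,-.258,.137)):
    X=np.array([X]); print((proj(Ps,X)-[190,100])*3.7, proj(P10,X)*1.5, proj(Pw,X)*1.5)
cv2.imwrite("pics/v1.png",cv2.resize(im1[180:330,150:300,::-1],None,fx=4,fy=4,interpolation=cv2.INTER_CUBIC))
cv2.imwrite("pics/v10.png",cv2.resize(im10[180:330,10:160,::-1],None,fx=4,fy=4,interpolation=cv2.INTER_CUBIC))
s=robot.read_camera("side"); cv2.imwrite("pics/vs.png",cv2.resize(s[100:190,280:360,::-1],None,fx=7,fy=7,interpolation=cv2.INTER_CUBIC))
E
```

```text
[[528.39452155 152.20955116]] [[227.20158112 541.65259361]] [[365.51792267 325.76376196]]
[[559.22780227 145.18475065]] [[161.16495374 577.79098963]] [[364.95040377 371.31526837]]
[[580.30120873 170.03992411]] [[ 93.65848293 417.07181205]] [[255.56035235 322.99602473]]
[[578.93541629 180.78006784]] [[109.9553544  402.69185356]] [[259.41323807 318.15175742]]
```

View pics/v1.png

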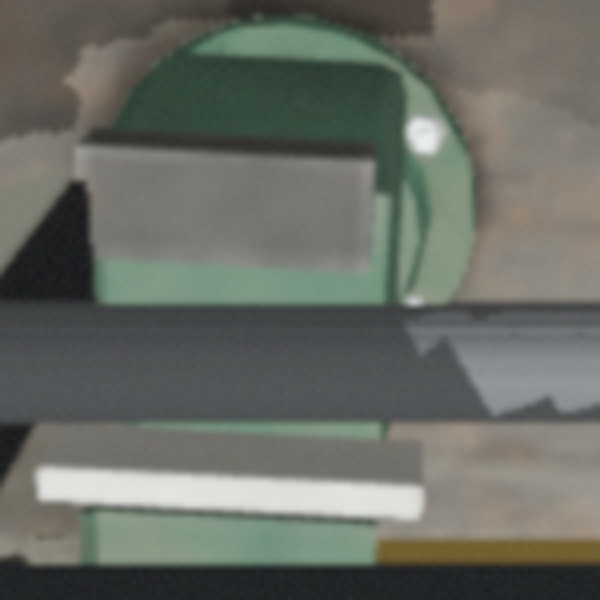

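View pics/v10.png

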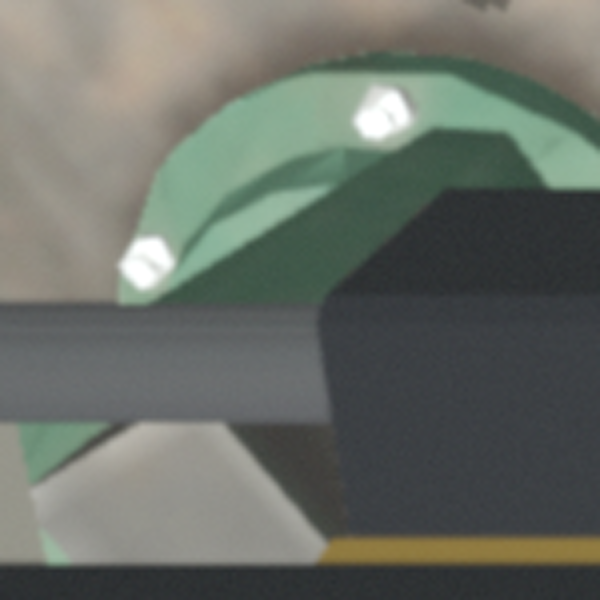

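View pics/vs.png

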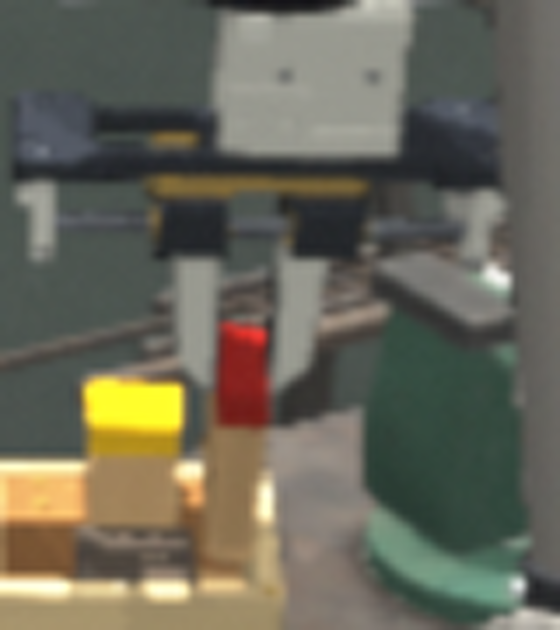

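```bash
python3 - <<'E'
from tgt import *
from scipy.optimize import least_squares
D=pickle.load(open("m.pkl","rb")); Pw,_=pickle.load(open("pics/w1.pkl","rb")); P10,_=pickle.load(open("pics/w10.pkl","rb")); Ps=robot.camera_params("side"); Pt=D["topp"]
def tri(obs,x0=(.36,-.28,.14)):
    r=least_squares(lambda X:np.concatenate([proj(P,X[None])[0]-o for P,o in obs]),x0); return r.x.round(4),r.fun.round(1)
print("A",tri([(Pw,(243.75,217)),(Pt,(422.2,234.3)),(Ps,(333.6,137.9))]))
print("C",tri([(Pw,(171.3,216.7)),(Pt,(407.8,264.3)),(P10,(58.2,277.2))]))
t,R,o=pose()
for y in (.095,-.095):
  for x in (.0375,-.0375,0):
    X=t+R@np.array([x,y,-.052]); print(x,y,X.round(4),((proj(Ps,X[None])-[280,100])*7).round(0))
E
```

```text
A (array([ 0.3902, -0.2906,  0.1424]), array([-0.6,  0.6,  0. , -0.9, -1.2,  0.8]))
C (array([ 0.331 , -0.2598,  0.1445]), array([-1.3,  0.7,  0.2,  0.9,  0.8,  0.4]))
0.0375 0.095 [ 0.4758 -0.1288  0.1598] [[  2. 327.]]
-0.0375 0.095 [ 0.5119 -0.1945  0.1599] [[  4. 249.]]
0 0.095 [ 0.4939 -0.1616  0.1599] [[  3. 287.]]
0.0375 -0.095 [ 0.3093 -0.2202  0.1599] [[494. 338.]]
-0.0375 -0.095 [ 0.3454 -0.286   0.16  ] [[468. 259.]]
0 -0.095 [ 0.3273 -0.2531  0.1599] [[481. 297.]]
```

```bash
python3 -m creep '[[[0,0,0.4,0,0,0,-1],[0,0,0.8,0,0,0,-1],[0,0,1.1,0,0,0,-1],[0,0,1.3,0,0,0,-1],[0,0,1.3,0,0,0,-1]]]'
python3 -c "
from tgt import *
row(*place('thin',.057,.037,yawgap('thin'))); print(robot.observe()['torque'])"
```

```text
time: 15.35
tool_pos: [0.4105, -0.2072, 0.0945]
tool_rot: [-3.141, 0.0, 2.073]
contact_force: [-0.8, -0.6, -1.1]
opening: 0.0198
row cm [-0.01 -0.    0.05] deg [-0.03  0.02 -0.  ] | now [ 0.4105 -0.2072  0.0945] [-180.     0.   118.8] q [-0.63  0.37  1.86 -0.    0.91 -1.14] t 15.35 open 0.0198 F [-0.8 -0.6 -1.1]
[ 0.02068673 -0.13120625  0.01855084]
```

```bash
python3 -m creep '[[[0,0,0,0,0,0,-0.4],[0,0,0,0,0,0,-0.4],[0,0,0,0,0,0,-0.4],[0,0,0,0,0,0,-0.4]]]'
python3 shot.py w11; python3 chk.py w11 thin,thick 150,100,420,260 2.8
python3 - <<'E'
from tgt import *
s=robot.read_camera("side"); cv2.imwrite("pics/s11.png",cv2.resize(s[100:190,260:350,::-1],None,fx=6.5,fy=6.5,interpolation=cv2.INTER_CUBIC))
E
```

```text
time: 15.75
tool_pos: [0.4106, -0.2074, 0.0947]
tool_rot: [-3.141, 0.001, 2.073]
contact_force: [-0.7, -0.1, 1.2]
opening: 0.0276
15.8
```

View pics/w11_ov.png

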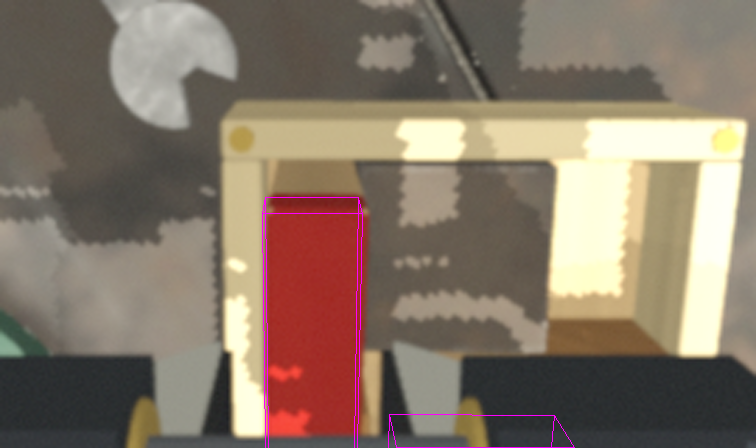

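View pics/s11.png

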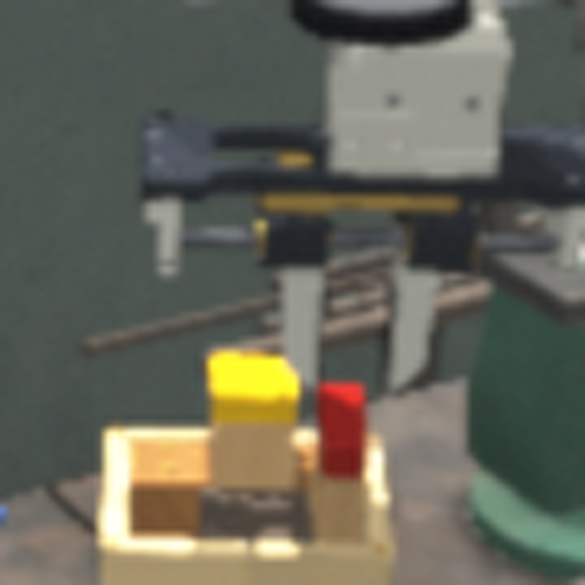

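```bash
python3 -m creep '[[[0,0,-1,0,0,0,-0.3],[0,0,-4,0,0,0,-0.3],[0,0,-8,0,0,0,-0.1],[0,0,-11,0,0,0,-0.04],[0,0,-11,0,0,0,-0.04]]]'
python3 shot.py w12; python3 chk.py w12 thin,thick 150,60,420,260 2.8; python3 -c "
from tgt import *
row(*grasp('mid',.20))"
```

```text
time: 16.35
tool_pos: [0.4125, -0.2086, 0.2094]
tool_rot: [3.138, 0.009, 2.073]
contact_force: [0.0, -0.7, -0.2]
opening: 0.0438
16.4
row cm [ 5.12 12.3   0.53] deg [-14.39  27.8   54.67] | now [ 0.4115 -0.2079  0.2071] [179.9   0.3 118.8] q [-0.63  0.23  1.71 -0.    1.2  -1.14] t 16.4 open 0.044 F [-0.8 -0.1 -0. ]
```

View pics/w12_ov.png

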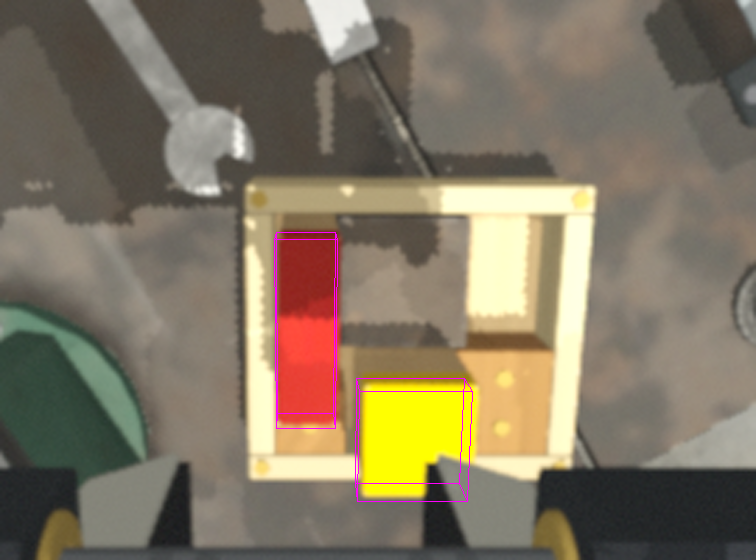

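```bash
python3 - <<'E'
from tgt import *
P=robot.camera_params("side"); im=robot.read_camera("side"); pickle.dump((P,im),open("pics/s12.pkl","wb"))
E
python3 chk.py s12 thin,thick 260,130,340,210 7
```

```text
(no output)
```

View pics/s12_ov.png

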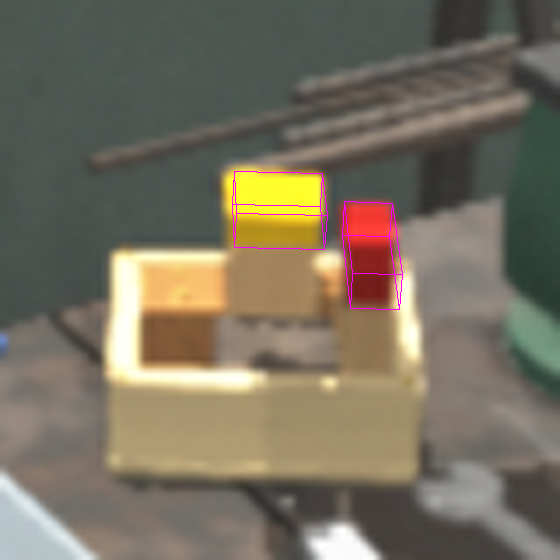

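```bash
python3 -m creep '[[[1,3,-2,-2,4,8,-0.04],[2,6,-2,-4,8,16,-0.04],[3.5,9,-2,-6,12,24,-0.04],[5,12.3,-1,-8,16,32,-0.04],[5.1,12.3,0.5,-10,20,40,-0.04],[5.1,12.3,0.5,-12,24,48,-0.04],[5.1,12.3,0.5,-14.4,27.8,54.7,-0.04],[5.1,12.3,0.5,-14.4,27.8,54.7,-0.04]]]'
python3 -m creep '[[[0,0,0,0,0,0,-0.04]]]'
python3 shot.py w13; python3 -c "
from tgt import *
row(*grasp('mid',.055))"
```

```text
time: 17.25
tool_pos: [0.4927, -0.1034, 0.1987]
tool_rot: [-3.132, -0.526, 1.087]
contact_force: [-0.4, 0.3, -0.6]
opening: 0.0445
time: 17.35
tool_pos: [0.4919, -0.1036, 0.1978]
tool_rot: [-3.129, -0.526, 1.085]
contact_force: [0.8, -1.3, 0.2]
opening: 0.0443
17.4
row cm [ 0.25  0.36 14.21] deg [-0.38 -0.13 -0.5 ] | now [ 0.492  -0.1035  0.1978] [-179.3  -30.1   62.3] q [-0.7   0.34  1.71  0.54  1.27 -0.43] t 17.4 open 0.0443 F [ 0.3 -0.8  0.3]
```

View pics/w13.png

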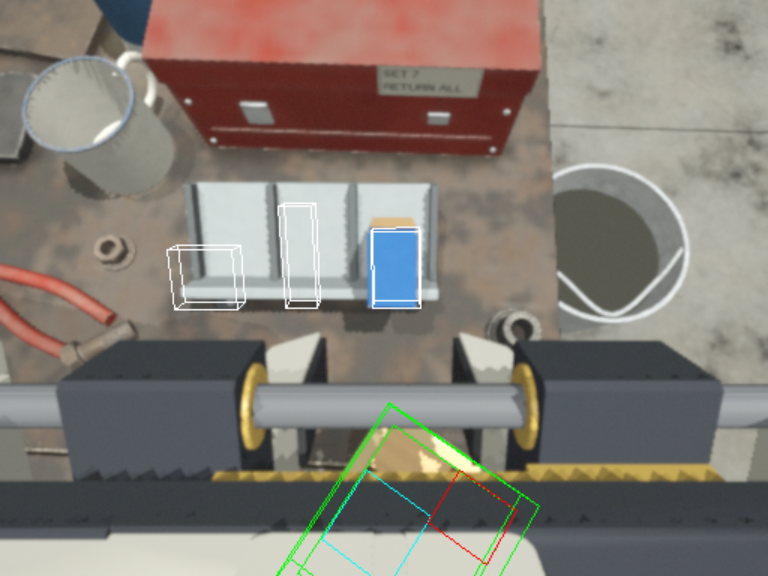

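```bash
python3 -m creep '[[[0.25,0.3,3.5,-0.4,0,-0.5,-0.04],[0.25,0.3,7,-0.4,0,-0.5,-0.04],[0.25,0.3,10,-0.4,0,-0.5,-0.04],[0.25,0.3,12.5,-0.4,0,-0.5,-0.04],[0.25,0.3,13.6,-0.4,0,-0.5,-0.04],[0.25,0.3,14.1,-0.4,0,-0.5,-0.04],[0.25,0.3,14.1,-0.4,0,-0.5,-0.04]]]'
python3 -m creep '[[[0,0,0,0,0,0,-1],[0,0,0,0,0,0,-1],[0,0,0,0,0,0,-1],[0,0,0,0,0,0,-1]]]' 30;  python3 shot.py w14; python3 -c "
from tgt import *
row(*grasp('mid',.055))"
```

```text
time: 18.1
tool_pos: [0.5274, -0.0394, 0.0773]
tool_rot: [3.141, -0.526, 1.099]
contact_force: [0.3, 0.7, -0.0]
opening: 0.0439
time: 18.5
tool_pos: [0.5278, -0.04, 0.0781]
tool_rot: [3.139, -0.526, 1.099]
contact_force: [-2.7, -2.1, 5.8]
opening: 0.0295
18.55
row cm [-0.05 -0.02  0.2 ] deg [ 0.1  -0.12  0.11] | now [ 0.5278 -0.04    0.0781] [179.8 -30.1  63. ] q [-0.55  0.51  1.84  0.66  0.95 -0.52] t 18.55 open 0.0297 F [-3.9 -1.6  5.8]
```

View pics/w14.png

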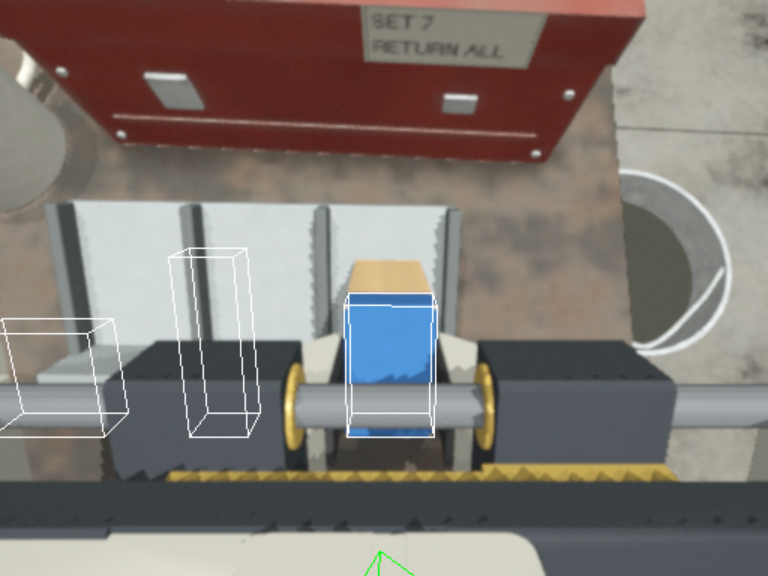

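```bash
python3 -m creep '[[[0,0,-1,0,0,0,-1],[0,0,-3,0,0,0,-1],[0,0,-6,0,0,0,-1],[0,0,-9,0,0,0,-1],[0,0,-12,0,0,0,-1],[0,0,-13,0,0,0,-1],[0,0,-13,0,0,0,-1]]]'
python3 -c "
from tgt import *
y=yawgap('mid'); row(*place('mid',.058,.12,y))"
```

```text
time: 19.25
tool_pos: [0.498, -0.099, 0.1914]
tool_rot: [3.136, -0.525, 1.099]
contact_force: [-0.3, -0.2, -1.6]
opening: 0.0296
row cm [-6.43  0.92 -2.16] deg [ 14.93 -27.48 -54.54] | now [ 0.498  -0.099   0.1914] [179.7 -30.1  63. ] q [-0.69  0.34  1.73  0.55  1.24 -0.44] t 19.25 open 0.0296 F [-0.3 -0.2 -1.6]
```

```bash
python3 -m creep '[[[-2,0.3,-3,2,-4,-8,-1],[-4,0.6,-3,4,-8,-16,-1],[-5.5,0.9,-3,6,-12,-24,-1],[-6.4,0.9,-2.5,8,-16,-32,-1],[-6.4,0.9,-2.2,10,-20,-40,-1],[-6.4,0.9,-2.2,12,-24,-48,-1],[-6.4,0.9,-2.2,14.9,-27.5,-54.5,-1],[-6.4,0.9,-2.2,14.9,-27.5,-54.5,-1]]]'
python3 -m creep '[[[0,0,0,0,0,0,-1]]]'
python3 shot.py w15; python3 -c "
from tgt import *
row(*place('mid',.058,.048,yawgap('mid'),-.0005))"
```

```text
time: 20.05
tool_pos: [0.4754, -0.1601, 0.177]
tool_rot: [-3.139, -0.001, 2.078]
contact_force: [-0.9, 0.4, -2.3]
opening: 0.0296
time: 20.15
tool_pos: [0.4753, -0.1587, 0.176]
tool_rot: [-3.139, -0.003, 2.079]
contact_force: [0.7, -0.2, -1.5]
opening: 0.0297
20.2
row cm [-0.33 -0.08  6.98] deg [-0.14 -0.24  0.27] | now [ 0.475  -0.1588  0.1758] [-179.9   -0.2  119. ] q [-0.48  0.34  1.64  0.    1.17 -0.98] t 20.2 open 0.0296 F [ 0.9  0.1 -2. ]
```

View pics/w15.png

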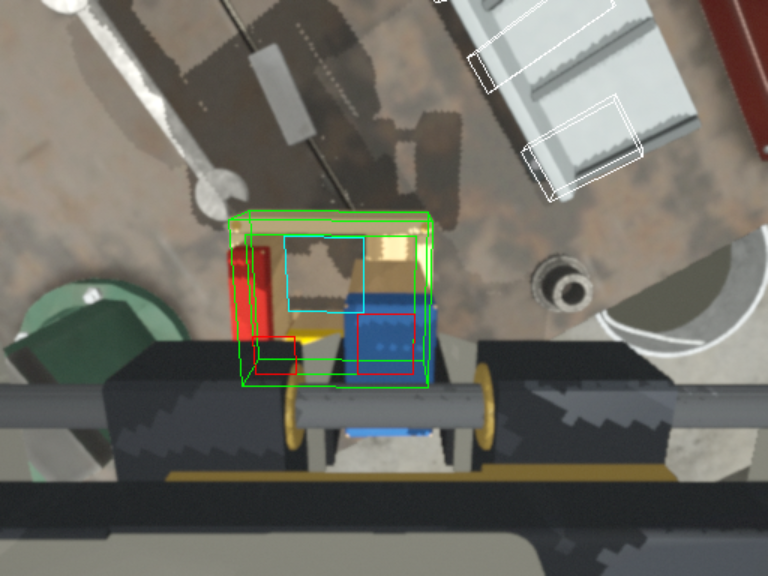

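```bash
python3 -m creep '[[[-0.3,-0.1,2.5,-0.1,-0.2,0.25,-1],[-0.3,-0.1,5,-0.1,-0.2,0.25,-1],[-0.3,-0.1,6.3,-0.1,-0.2,0.25,-1],[-0.3,-0.1,6.9,-0.1,-0.2,0.25,-1],[-0.3,-0.1,7.3,-0.1,-0.2,0.25,-1],[-0.3,-0.1,7.7,-0.1,-0.2,0.25,-1],[-0.3,-0.1,8,-0.1,-0.2,0.25,-1],[-0.3,-0.1,8,-0.1,-0.2,0.25,-1]]]'
python3 -c "
from tgt import *
row(*place('mid',.058,.012,yawgap('mid'),-.0005)); print(robot.observe()['torque'])"
```

```text
time: 21.0
tool_pos: [0.4753, -0.1617, 0.0958]
tool_rot: [-3.141, -0.001, 2.073]
contact_force: [0.7, 0.2, -2.0]
opening: 0.0292
row cm [-0.03  0.02  2.58] deg [-0.03 -0.04 -0.  ] | now [ 0.4753 -0.1617  0.0958] [-180.    -0.   118.8] q [-0.48  0.43  1.75 -0.    0.96 -0.98] t 21.0 open 0.0292 F [ 0.7  0.2 -2. ]
[ 0.01097191 -0.16271553  0.02855868]
```

```bash
python3 -m creep '[[[0,0,0.6,0,0,0,-1],[0,0,1.2,0,0,0,-1],[0,0,1.8,0,0,0,-1],[0,0,2.2,0,0,0,-1],[0,0,2.4,0,0,0,-1],[0,0,2.4,0,0,0,-1]]]'
python3 -c "
from tgt import *
row(*place('mid',.058,.012,yawgap('mid'),-.0005)); print(robot.observe()['torque'])"
```

```text
time: 21.6
tool_pos: [0.4754, -0.1617, 0.0715]
tool_rot: [-3.141, -0.001, 2.073]
contact_force: [2.1, 0.4, -2.7]
opening: 0.0298
row cm [-0.03  0.01  0.15] deg [-0.03 -0.05  0.  ] | now [ 0.4754 -0.1617  0.0715] [-1.800e+02 -1.000e-01  1.188e+02] q [-0.48  0.47  1.77  0.    0.9  -0.98] t 21.6 open 0.0298 F [ 2.1  0.4 -2.7]
[ 0.12988648 -0.62352118  0.11226623]
```

```bash
python3 -m creep '[[[0,0,0.1,0,0,0,-1],[0,0,0.2,0,0,0,-1],[0,0,0.3,0,0,0,-1]]]'
```

```text
time: 21.9
tool_pos: [0.4758, -0.162, 0.0697]
tool_rot: [3.142, 0.001, 2.073]
contact_force: [-2.9, 1.4, 18.4]
opening: 0.0299
```

```bash
python3 -m creep '[[[0,0,-0.1,0,0,0,-0.15],[0,0,-0.1,0,0,0,-0.15],[0,0,-0.1,0,0,0,-0.15],[0,0,-3,0,0,0,-0.15],[0,0,-7,0,0,0,-0.2],[0,0,-11,0,0,0,-1],[0,0,-13,0,0,0,-1],[0,0,-13,0,0,0,-1]]]'
python3 -m creep '[[[-7,-2,0,0,0,0,-1],[-7,-2,0,0,0,0,-1],[-7,-2,0,0,0,0,-1],[-7,-2,0,0,0,0,-1]]]'
python3 shot.py w16; python3 chk.py w16 thin,thick,mid 120,10,390,230 2.7
python3 - <<'E'
from tgt import *
P=robot.camera_params("side"); im=robot.read_camera("side"); pickle.dump((P,im),open("pics/s16.pkl","wb"))
E
python3 chk.py s16 thin,thick,mid 260,130,340,210 7
```

```text
time: 22.7
tool_pos: [0.4771, -0.1628, 0.2027]
tool_rot: [3.138, 0.006, 2.073]
contact_force: [0.7, 0.3, -0.2]
opening: 0.0171
time: 23.1
tool_pos: [0.4924, -0.2334, 0.2013]
tool_rot: [3.14, 0.003, 2.072]
contact_force: [-0.3, 0.5, 0.1]
opening: 0.0004
23.15
```

View pics/w16_ov.png

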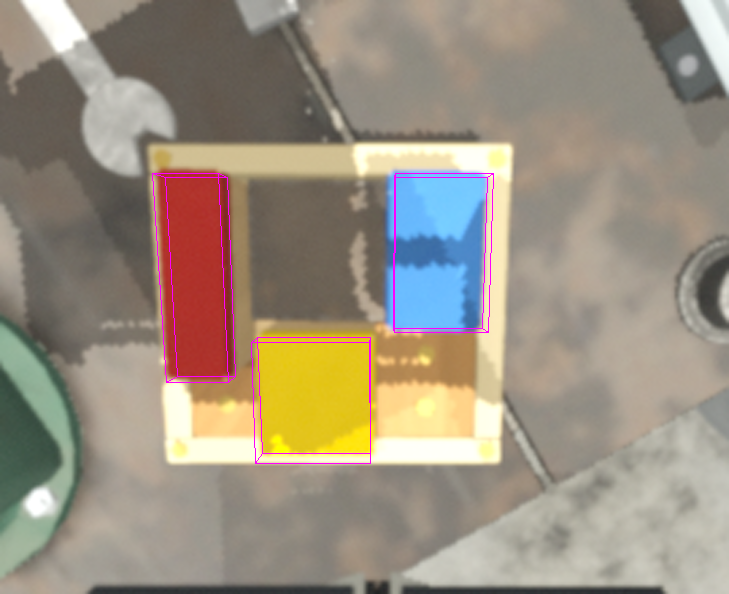

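View pics/s16_ov.png

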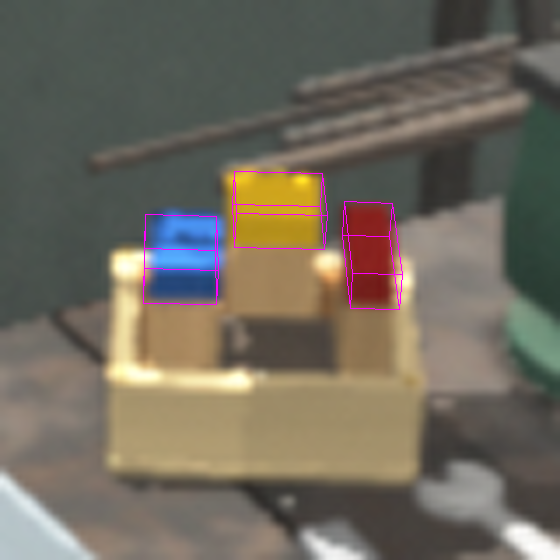

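```bash
python3 -c "
from tgt import *
g=gapworld('thin'); row(*down(g[0]+.001,g[1]+.0005,.112,2.073)); g=gapworld('thick'); row(*down(g[0],g[1],.112,2.073))
print(gapworld('thick'))"
```

```text
row cm [ 6.2  -5.89  8.97] deg [0.14 0.2  0.04] | now [ 0.4927 -0.2326  0.2021] [179.9   0.2 118.8] q [-0.58  0.39  1.49  0.    1.26 -1.09] t 23.2 open 0.0004 F [-0.2 -0.5  0.4]
row cm [ 2.3  -2.31  8.99] deg [0.14 0.2  0.04] | now [ 0.4927 -0.2326  0.2021] [179.9   0.2 118.8] q [-0.58  0.39  1.49  0.    1.26 -1.09] t 23.2 open 0.0004 F [-0.2 -0.5  0.4]
[ 0.46169202 -0.22375815  0.012     ]
```

Pressing lightly on the yellow chock's top first, to confirm seating depth.

```bash
python3 -m creep '[[[2.3,-2.3,2,0,0,0,-1],[2.3,-2.3,6,0,0,0,-1],[2.3,-2.3,8,0,0,0,-1],[2.3,-2.3,9,0,0,0,-1],[2.3,-2.3,9,0,0,0,-1]]]'
python3 -m creep '[[[0,0,0.2,0,0,0,-1],[0,0,0.4,0,0,0,-1],[0,0,0.5,0,0,0,-1],[0,0,0.5,0,0,0,-1]]]'
```

```text
time: 23.7
tool_pos: [0.4612, -0.2227, 0.111]
tool_rot: [3.14, 0.001, 2.075]
contact_force: [0.1, -0.1, -0.5]
opening: 0.0004
time: 24.1
tool_pos: [0.4615, -0.2228, 0.1064]
tool_rot: [3.14, 0.002, 2.075]
contact_force: [-0.8, -0.8, 0.2]
opening: 0.0003
```

```bash
python3 -m creep '[[[0,0,0.1,0,0,0,-1],[0,0,0.1,0,0,0,-1]]]'
python3 -m creep '[[[0,0,0.1,0,0,0,-1],[0,0,0.1,0,0,0,-1]]]'
```

```text
time: 24.3
tool_pos: [0.4615, -0.2229, 0.1055]
tool_rot: [3.14, 0.002, 2.074]
contact_force: [-0.1, -0.5, -0.9]
opening: 0.0006
time: 24.5
tool_pos: [0.4615, -0.2228, 0.1044]
tool_rot: [3.14, 0.002, 2.074]
contact_force: [0.4, 0.4, 0.2]
opening: -0.0002
```

```bash
python3 -m creep '[[[0,0,-3,0,0,0,-1],[0,0,-8,0,0,0,-1],[-4,0,-10,0,0,0,-1],[-6,0,-10,0,0,0,-1],[-6,0,-10,0,0,0,-1],[-6,0,-10,0,0,0,-1]]]'
python3 shot.py w17
python3 - <<'E'
from tgt import *
def bandmask(im,k):
    hsv=cv2.cvtColor(im,cv2.COLOR_RGB2HSV).astype(int); h,s,v=hsv[...,0],hsv[...,1],hsv[...,2]
    m={"thin":((h<8)|(h>172))&(s>150),"mid":(h>100)&(h<125)&(s>110),"thick":(h>=22)&(h<33)&(s>170)}[k]
    return m
L=[pickle.load(open(f"pics/{n}.pkl","rb")) for n in ("w17","w16","s16")]
for k in CH:
    T,W=CH[k]; g=gapworld(k); cr=[]
    for P,im in L:
        m=bandmask(im,k); u=proj(P,(g+[0,0,.08])[None])[0].astype(int); z=np.zeros(m.shape,bool); r=75
        z[max(0,u[1]-r):u[1]+r,max(0,u[0]-r):u[0]+r]=1; m=cv2.morphologyEx((m&z).astype(np.uint8),cv2.MORPH_CLOSE,np.ones((3,3)))
        n,l,st,_=cv2.connectedComponentsWithStats(m); m=l==1+st[1:,4].argmax(); cr.append((P,crop(m),m.sum()))
    def f(p,full=0):
        X=box(-W/2,W/2,-T/2,T/2,.064,.08)@rz(yawgap(k)+p[3]).T@Ro.from_rotvec([p[4],p[5],0]).as_matrix().T+g+p[:3]
        v=[iou(hullmask(P,X,c[0],c[1].shape)>0,c[2]) for P,c,_ in cr]
        return v if full else -sum(v)
    x0=np.zeros(6); sx=np.vstack([x0,np.diag([.003,.003,.004,.03,.03,.03])])
    r=minimize(f,x0,method="Nelder-Mead",options=dict(initial_simplex=sx,maxiter=900))
    f2=minimize(lambda p:f(np.r_[p,0,0]),np.zeros(4),method="Nelder-Mead",options=dict(initial_simplex=sx[:5,:4]))
    print(k,"case-frame shift mm",(rz(CASE[2]).T@f2.x[:3]*1000).round(1),"yaw",f2.x[3].round(3),np.round(f(np.r_[f2.x,0,0],1),2),[c[2] for c in cr],"| tilt fit",(r.x*1000).round(1),np.round(-r.fun/3,3))
E
```

```text
time: 25.1
tool_pos: [0.4895, -0.2748, 0.2037]
tool_rot: [3.141, 0.0, 2.074]
contact_force: [0.4, 0.4, 0.9]
opening: 0.0007
25.15
thin case-frame shift mm [ 0.8 -0.6 -0.3] yaw -0.024 [0.95 0.93 0.76] [np.int64(2015), np.int64(1918), np.int64(89)] | tilt fit [ -1.5   1.4  -0.7 -19.9   4.6  22.7] 0.886
mid case-frame shift mm [0.1 2.6 2.4] yaw 0.007 [0.89 0.93 0.85] [np.int64(2187), np.int64(2008), np.int64(118)] | tilt fit [-2.2  0.3  2.5 -2.7 21.6 -1. ] 0.893
thick case-frame shift mm [ 2.5 -1.7  1.1] yaw -0.018 [0.96 0.94 0.84] [np.int64(2177), np.int64(1941), np.int64(123)] | tilt fit [ -0.4   2.    0.7  -1.5 -12.8  10.4] 0.914
```

View pics/w17.png

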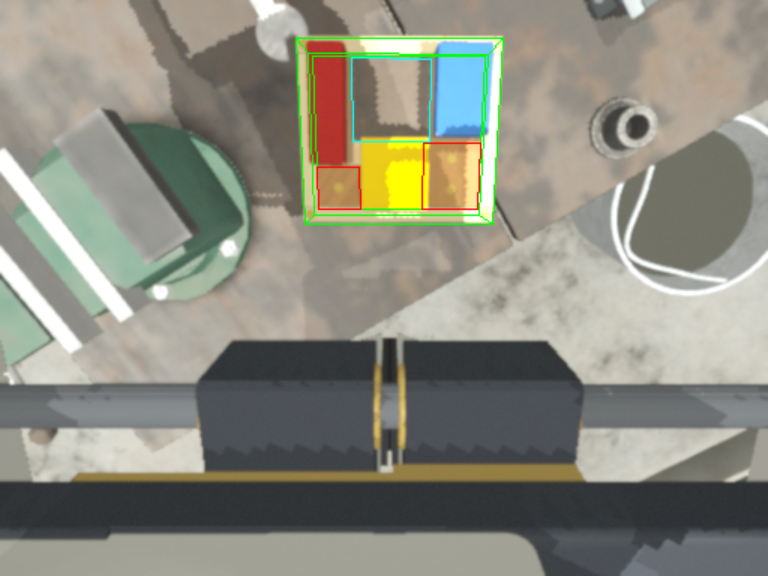

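```bash
python3 -m creep '[[[0,0,-2,0,0,0,-1],[0,0,-2,0,0,0,-1],[0,0,-2,0,0,0,-1]]]'; python3 -c "
from cell import robot
print(robot.hand_in())"
```

```text
time: 25.45
tool_pos: [0.4891, -0.2737, 0.2234]
tool_rot: [3.141, -0.0, 2.075]
contact_force: [-0.0, -0.2, -1.0]
opening: 0.0003
the job is handed in; nothing more can be done
None
```

I stood all three chocks in their gaps and handed the job in at about 25 s: yellow in the wide gap, red in the narrow, blue in the middle. Hand-in gives no verdict, so what follows is my own evidence.

**How each went in**
- **Yellow and blue:** I pressed each down until it hit a hard stop, about 37 N for yellow and 18 N for blue. From the tool height, the feet were then within about 1.5 mm of the gap floor.
- **Red:** I let it go just below the case rim and it dropped the rest of the way. Lowering it fully would have brought the gripper body close to the bench vise.

**Last checks**
- **Chocks:** fitting the bands in two wrist pictures and one side picture put the chocks within about 3 mm sideways of their gap middles. They read about 0 mm (red), +1 mm (yellow) and +2.4 mm (blue) above the floor, with tilts below about 0.025 rad.
- **Die and bystanders:** the die matched its outline in the last wrist view. I saw no contact with it or with any bystander, but I did not measure the bystanders' positions at the end.

**What failed or disagreed**
- **First red grasp:** gripping it high on its band closed on nothing. I gripped it again lower down and that held.
- **Press test on yellow:** pressing its top with closed fingertips gave no contact at the expected height, so that test told me nothing about its depth. I did not press on red or blue afterwards.
- **Blue's height:** the picture reading of 2.4 mm is higher than the roughly 0 mm the hard stop implied. Both are inside the 4 mm limit.

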